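Load the ultrasonic cleaner with heat sinks

ROBOT

A 6-joint arm with a two-finger parallel gripper is mounted at the origin on the work surface. World frame = base frame: x ahead of the robot, y to its left, z up, the work surface at z = 0. Lengths are in mm, angles in rad, forces in N, time in s.
With the tool pointing down it reaches from about 300 to 875 mm from the base axis. Payload 4.2 kg.
Tool frame: the origin (TCP) lies midway between the tips of the shut fingers; the grasp point (between the pads) lies 19 mm behind it (manip.pinch_z is the distance from the TCP to the grasp point, in mm); y points along the fingers, x is the direction in which the jaws open and shut, and the axes are right-handed (so a half turn about y gives the same grasp; the last joint's range is limited). The gripper opens to 85 mm and grips with 20 to 120 N. Pads are 22 mm wide; open, the fingers measure 114 mm over their backs; the gripper's body (76 mm by 85 mm) begins 54 mm behind the grasp point. The pads swing forward as they close: fully open they stand 13 mm farther back than shut.
Start: joints at [-0.02, 0.32, 1.565, -0, 1.257, -0.02], TCP at [575.014, 0, 231.338] pointing down, gripper open.
Joint ranges: [-3.11, 3.11], [-0.84, 2.01], [0.21, 2.61], [-1.34, 4.49], [0.05, 2.63], [-2.56, 2.56]. Speed limits (rad/s): [2.57, 2.57, 3.14, 3.14, 3.14, 3.14].

INTERFACE

Orientations are given as a unit quaternion [x, y, z, w].
In Python, from cell import manip gives the robot as it stands. The module is installed in compiled form; this text tells all that it offers.
- The arm moves only by the tool jog_arm, never from a script. Its argument "steps" is text: rows parted by semicolons, each of 7 numbers parted by spaces: the closure, from -1 (fully open) to 1 (shut), then the shift along the tool's x, y, z in m, then the turn, a rotation vector about the tool's x, y, z in degrees. In form: fingers tx ty tz ax ay az; .... A call has 1 to 5 rows; each row shifts and turns the commanded pose from where the row before left it, along the tool's axes as they then stand; what a row does not reach is not made up. A row lasts 1/8 s, in which the tool goes at most 62.5 mm and 10.7 degrees, less where a joint would pass 70% of its speed; a pose out of reach is approached as far as the arm can. A call is refused whole if a number of a shift passes 0.0625 or a number of a turn 10.7, either way. A call with a gripper value outside its range is refused whole. The fingers move at their own pace and stop on an object; "newtons" is the grip in N (left out, the last holds). Time passes only in rows, so rows that do not move let the fingers close. It gives the time, the measured TCP pose, the force and the opening at its end, in the units of the state.
- manip.observe(): the state, without advancing time (a new reading comes with each control period).
- manip.grab_frame(name): name is "scene" or "side" or "wrist"; returns a dict with "color" (420x560x3 uint8, red, green, blue), "K" (3x3 intrinsics, pixels), "rvec" (rotation vector, rad) and "tvec" (3), from world to camera coordinates, as OpenCV has them; the wrist camera has in their place "tool_from_camera" (4x4, takes a point from camera to tool coordinates, whose origin is the TCP and whose axes are the tool frame's). Camera axes: x right, y down, z forward; pixel columns grow to the right and rows downward; lengths in mm; the calibration is good to about 2 mm. A picture is of the moment at which its call begins: read the wrist's pose just before it. There is no depth.
- manip.close_job(): hands the job in, once; it reports no verdict.
Trained networks look in a picture, given as the dict that the camera call returned (one of the last four; its "shot" number tells which), for a name from the list of things; names that differ only in an ending like _2 or _b are one class to them, and where a whole thing is asked for, a point or a joint stands for the part that bears it (a point fixed in the world has none). Each returns a list of dicts, best first, with "p" (0 to 1); they miss things now and then, are a little off and sometimes report something else, mostly with a low value. They report only what shows in the picture. A call takes as long as a camera call. They do not tell look-alikes from the thing itself.
- manip.search_frame(thing, picture): "point" ([x, y, z] in mm, in world coordinates, good to about 4 mm: the middle of the surface that is visible of it).
The state is a dict: "time": time; "q": joint angles; "dq": joint speeds; "effort": joint torques, N m; "ee_pos": TCP position; "eef_rot": TCP orientation; "wrist_force": force on the tool from outside, world axes, zero at the start; "moment": the same for the moment, N m; "finger_gap": finger opening in mm.
Only numpy, scipy, OpenCV 4.12 (cv2) and the standard library are available. Lean on these libraries where they do the work, as an engineer would, in place of code of your own. Each camera call takes 0.05 s, during which the arm holds its last target.

TASK

Load the ultrasonic cleaner for its next wash: lift its lid off by the knob and lay it flat on the bench, knob up, then take every heat sink off the hooks of the drip rack and put them all inside the wire basket in the tank. Last, put the lid back so that it sits fully home on the tank, and leave the other things on the bench where they are.

Things in the scene. Friction and masses are not known exactly. Their poses are not given: they have to be found in the camera images.
- cleaner: benchtop ultrasonic cleaner, fixed: stainless housing 280 mm (its x) x 170 (its y), 195 to its rim, with an open tank 250 x 140 that holds a wire basket. Black control panel on its -x end. Origin: centre of its foot, z up. Place and yaw vary
- basket (a point): centre of the floor of the wire basket fixed in the tank, 95 mm above the foot. Basket inside: 230 mm (cleaner x) x 120 (cleaner y); its floor is 100 mm below the tank's rim, its sides end 20 mm below the rim. Axes as the cleaner
- tank_rim (a point): centre of the tank's mouth, level with the rim, 195 mm above the cleaner's foot
- lid: loose stainless lid, 0.35 kg: plate 272 mm (x) x 162 (y) x 4; under it a lip 10 deep, 238 x 128, that drops into the tank's mouth with 6 mm to spare all round; black knob on top. Origin: centre of the lip's lower edge (plate top 14 mm above), z up through the knob. Fully home its plate rests on the rim, origin 10 mm below the rim; either way round fits
- lid_knob (a point): grip point on the knob's axis, 37 mm above the lid's origin, 23 above the plate's top; knob head 34 mm in diameter, 22 high (26 to 48 above the lid's origin), on a 20 mm stem
- rack: fixed drip rack: steel tray 130 mm (x) x 350 (y) x 12 with a round bar, 12 mm in diameter, along y over x = +45, 200 above the bench, on posts at y = +-160. Four wire hooks leave the bar to -x at y = -120, -40, 40, 120. Origin: centre of the tray's underside. Place and yaw vary
- hook1 (a point): where a heat sink hangs on the hook at y = -120 of the rack (others alike): on the axis of the 7 mm wire, level, 35 mm out from the bar, 200 above the bench. 25 mm farther on (rack -x) the wire turns up, its tip 32 mm from this point and 12.5 mm higher. To unhook, lift 14 mm (19 mm of room), draw 60 mm to rack -x, then up
- sink1: aluminium heat sink, tall narrow kind (two alike; None if absent): finned block 40 mm wide (y) x 32 (x) x 50 tall, on it a tab 40 wide x 6 thick x 42 tall. Origin: centre of the block's underside, z to the tab; 92 tall in all, 0.13 kg. Hangs from the window in its tab, free to swing; grasp from above across the 40 mm width 69 above the origin, so that the hook passes between the fingers
- sink1_eye (a point): centre of the window (22 mm wide x 26 tall) in the tab of sink1, 71 mm above its origin; hanging, the window's top edge rests on the hook
- sink2: aluminium heat sink, tall narrow kind (two alike; None if absent): finned block 40 mm wide (y) x 32 (x) x 50 tall, on it a tab 40 wide x 6 thick x 42 tall. Origin: centre of the block's underside, z to the tab; 92 tall in all, 0.13 kg. Hangs from the window in its tab, free to swing; grasp from above across the 40 mm width 69 above the origin, so that the hook passes between the fingers
- sink2_eye (a point): centre of the window (22 mm wide x 26 tall) in the tab of sink2, 71 mm above its origin; hanging, the window's top edge rests on the hook
- sink3: aluminium heat sink, short wide kind (two alike; None if absent): finned block 50 mm wide (y) x 32 (x) x 40 tall, on it a tab 50 wide x 6 thick x 42 tall. Origin: centre of the block's underside, z to the tab; 82 tall in all, 0.13 kg. Hangs from the window in its tab, free to swing; grasp from above across the 50 mm width 59 above the origin, so that the hook passes between the fingers
- sink3_eye (a point): centre of the window (22 mm wide x 26 tall) in the tab of sink3, 61 mm above its origin; hanging, the window's top edge rests on the hook
- sink4: aluminium heat sink, short wide kind (two alike; None if absent): finned block 50 mm wide (y) x 32 (x) x 40 tall, on it a tab 50 wide x 6 thick x 42 tall. Origin: centre of the block's underside, z to the tab; 82 tall in all, 0.13 kg. Hangs from the window in its tab, free to swing; grasp from above across the 50 mm width 59 above the origin, so that the hook passes between the fingers
- sink4_eye (a point): centre of the window (22 mm wide x 26 tall) in the tab of sink4, 61 mm above its origin; hanging, the window's top edge rests on the hook
- cap1: bystander: blue capacitor can, 35 mm in diameter, 65 mm tall, standing; origin under its centre
- cap2: bystander: a second blue capacitor can, the same
- choke: bystander: copper-wound ring choke lying flat, 70 mm in diameter, 30 mm high; origin under its centre
- multimeter: bystander: grey multimeter lying on its back, 185 mm (x) x 88 x 40 mm; origin under its centre
- solder_reel: bystander: reel of solder, 60 mm in diameter, 48 mm high; origin under its centre
- flux_bottle: bystander: white bottle, 52 mm in diameter, 120 mm tall; origin under its centre
- screwdriver: bystander: screwdriver lying on the bench, about 200 mm long
Things that resemble listed ones, but are neither listed nor needed, are in the scene too. Leave any green or red look-alike of the sink3 alone.

How it is judged (in metres and radians):
On the way, in this order (a step that is already met when the one before it is completed fails the run):
1. the lid lies flat on the bench, knob up, let go (height (world z) of lid between -0.004 and 0.015 m and angle between lid's own z axis and vertical below 0.08 rad and linear speed of lid below 0.03 m/s and contact force between the fingers and lid below 0.2 N), for 0.2 s.
2. every heat sink lies or stands wholly inside the basket, the lid still off (x of sink1 in the frame of cleaner between -0.12 and 0.12 m and y of sink1 in the frame of cleaner between -0.066 and 0.066 m and z of sink1 in the frame of cleaner between 0.088 and 0.192 m and x of sink1_eye in the frame of cleaner between -0.12 and 0.12 m and y of sink1_eye in the frame of cleaner between -0.066 and 0.066 m and z of sink1_eye in the frame of cleaner between 0.088 and 0.192 m and linear speed of each of sink1, sink2, sink3, sink4 below 0.03 m/s and x of sink2 in the frame of cleaner between -0.12 and 0.12 m and y of sink2 in the frame of cleaner between -0.066 and 0.066 m and z of sink2 in the frame of cleaner between 0.088 and 0.192 m and x of sink2_eye in the frame of cleaner between -0.12 and 0.12 m and y of sink2_eye in the frame of cleaner between -0.066 and 0.066 m and z of sink2_eye in the frame of cleaner between 0.088 and 0.192 m and x of sink3 in the frame of cleaner between -0.12 and 0.12 m and y of sink3 in the frame of cleaner between -0.066 and 0.066 m and z of sink3 in the frame of cleaner between 0.088 and 0.192 m and x of sink3_eye in the frame of cleaner between -0.12 and 0.12 m and y of sink3_eye in the frame of cleaner between -0.066 and 0.066 m and z of sink3_eye in the frame of cleaner between 0.088 and 0.192 m and x of sink4 in the frame of cleaner between -0.12 and 0.12 m and y of sink4 in the frame of cleaner between -0.066 and 0.066 m and z of sink4 in the frame of cleaner between 0.088 and 0.192 m and x of sink4_eye in the frame of cleaner between -0.12 and 0.12 m and y of sink4_eye in the frame of cleaner between -0.066 and 0.066 m and z of sink4_eye in the frame of cleaner between 0.088 and 0.192 m and horizontal distance between lid and cleaner above 0.1 m), for 0.2 s.
At the end, for the whole second after the job is handed in: every heat sink present is at rest wholly inside the basket, below the tank's rim; the lid is at rest on the tank, level within 0.03 rad, its plate within 3.5 mm of the rim's height, centred within 11 mm (x of sink1 in the frame of cleaner between -0.12 and 0.12 m and y of sink1 in the frame of cleaner between -0.066 and 0.066 m and z of sink1 in the frame of cleaner between 0.088 and 0.192 m and x of sink1_eye in the frame of cleaner between -0.12 and 0.12 m and y of sink1_eye in the frame of cleaner between -0.066 and 0.066 m and z of sink1_eye in the frame of cleaner between 0.088 and 0.192 m and linear speed of each of sink1, sink2, sink3, sink4 below 0.03 m/s and x of sink2 in the frame of cleaner between -0.12 and 0.12 m and y of sink2 in the frame of cleaner between -0.066 and 0.066 m and z of sink2 in the frame of cleaner between 0.088 and 0.192 m and x of sink2_eye in the frame of cleaner between -0.12 and 0.12 m and y of sink2_eye in the frame of cleaner between -0.066 and 0.066 m and z of sink2_eye in the frame of cleaner between 0.088 and 0.192 m and x of sink3 in the frame of cleaner between -0.12 and 0.12 m and y of sink3 in the frame of cleaner between -0.066 and 0.066 m and z of sink3 in the frame of cleaner between 0.088 and 0.192 m and x of sink3_eye in the frame of cleaner between -0.12 and 0.12 m and y of sink3_eye in the frame of cleaner between -0.066 and 0.066 m and z of sink3_eye in the frame of cleaner between 0.088 and 0.192 m and x of sink4 in the frame of cleaner between -0.12 and 0.12 m and y of sink4 in the frame of cleaner between -0.066 and 0.066 m and z of sink4 in the frame of cleaner between 0.088 and 0.192 m and x of sink4_eye in the frame of cleaner between -0.12 and 0.12 m and y of sink4_eye in the frame of cleaner between -0.066 and 0.066 m and z of sink4_eye in the frame of cleaner between 0.088 and 0.192 m and horizontal distance between lid and cleaner below 0.011 m and z of lid in the frame of cleaner between 0.181 and 0.1885 m and angle between the x axis of lid and the x axis of cleaner, either way round below 0.12 rad and angle between lid's own z axis and vertical below 0.03 rad and linear speed of lid below 0.02 m/s); the robot touches nothing.
It fails at once if a bystander on the bench is moved more than 50 mm (distance of any of cap1, cap2, choke, multimeter, solder_reel, flux_bottle, screwdriver from where it was at the start of the episode above 0.05 m).
Of sink1, sink2, sink3, sink4 only 3 to 4 are there at a start; the rules pass over those that are not, and their reading is None.
At some moment in a run one of lid may be knocked a few centimetres aside while the robot is not near it.
Once in a run the grip may slacken for a moment while it holds something.
It also fails if it takes over 210 s, if anything falls off the work surface, if the arm or the gripper's body presses on something with over 40 N, if the wrist force passes 120 N, or if a joint passes its speed limit or range.

## Working session

There is one attempt and no reset: what is moved stays moved. The work goes in short steps, Python scripts to look and compute and a tool call to move; the robot and the scene stay as the last step left them, time stands still between calls to the robot, and variables do not carry over. Pictures are saved under pics/ and viewed, and the job is handed in when it is done.

Besides the shell and the picture viewer there is one more tool, called as name(argument=value, ...), one argument or row to a line, values as JSON. jog_arm: Moves the arm, as the interface text tells. Its arguments: {"type":"object","properties":{"steps":{"type":"string"},"newtons":{"type":"number"}},"required":["steps"]}

```bash
ls; mkdir -p pics
cat > h.py <<'E'
import numpy as np, cv2
from cell import manip
from scipy.spatial.transform import Rotation as R
def save(n,f): cv2.imwrite('pics/'+n+'.png',f['color'][:,:,::-1])
def cam(f,st=None):
    K=np.array(f['K'],float)
    if 'rvec' in f:
        Rm=cv2.Rodrigues(np.array(f['rvec'],float))[0];t=np.array(f['tvec'],float).reshape(3)
        return K,Rm,t
    T=np.array(f['tool_from_camera'],float)
    W=np.eye(4);W[:3,:3]=R.from_quat(st['eef_rot']).as_matrix();W[:3,3]=st['ee_pos']
    C=np.linalg.inv(W@T);return K,C[:3,:3],C[:3,3]
def proj(c,P):
    K,Rm,t=c;p=(Rm@np.atleast_2d(P).T).T+t;p=p@K.T;return p[:,:2]/p[:,2:]
def onz(c,uv,z):
    K,Rm,t=c;d=Rm.T@np.linalg.inv(K)@np.array([uv[0],uv[1],1.]);o=-Rm.T@t
    return o+d*(z-o[2])/d[2]
def tri(cs,uvs):
    A=[];b=[]
    for c,uv in zip(cs,uvs):
        K,Rm,t=c;d=Rm.T@np.linalg.inv(K)@np.array([uv[0],uv[1],1.]);d/=np.linalg.norm(d);o=-Rm.T@t
        M=np.eye(3)-np.outer(d,d);A.append(M);b.append(M@o)
    return np.linalg.lstsq(np.vstack(A),np.hstack(b),rcond=None)[0]
E
cat > l.py <<'E'
from h import *
s=manip.observe();print({k:np.round(v,3).tolist() for k,v in s.items()}, manip.pinch_z)
for n in ('scene','side','wrist'):
    s=manip.observe();f=manip.grab_frame(n);save('a_'+n,f);c=cam(f,s)
    print(n,np.round(-c[1].T@c[2]),np.round(c[0][0,0]))
    for th in ('cleaner','lid','lid_knob','rack','basket','tank_rim','hook1','sink1','sink1_eye','sink3','sink3_eye','cap1','choke','multimeter','solder_reel','flux_bottle','screwdriver'):
        try:
            print(th,[(np.round(d['point']).astype(int).tolist(),round(d['p'],2)) for d in manip.search_frame(th,f)])
        except Exception as e: print(th,e)
E
python3 l.py
```

```text
pics
{'time': 0.0, 'q': [-0.02, 0.32, 1.566, -0.0, 1.257, -0.02], 'dq': [0.0, 0.001, -0.001, -0.001, 0.0, 0.0], 'effort': [0.001, -41.553, -23.416, -0.0, 0.008, 0.0], 'ee_pos': [574.542, -0.011, 230.466], 'eef_rot': [-0.707, 0.001, 0.001, 0.707], 'wrist_force': [0.008, 0.131, 0.198], 'moment': [-0.045, -0.042, 0.017], 'finger_gap': 85.608} 18.700000000000003
scene [1145.  835. 1201.] 485.0
cleaner [([611, -217, 102], 0.62)]
lid [([557, -286, 198], 0.76)]
lid_knob [([492, 193, 167], 0.69), ([557, -285, 203], 0.68), ([483, 270, 173], 0.16)]
rack [([490, 312, 2], 0.63), ([524, -552, 81], 0.6), ([483, 342, 174], 0.47)]
basket [([609, -216, 102], 0.96), ([488, 270, 168], 0.36)]
tank_rim [([612, -213, 105], 0.96)]
hook1 [([558, -286, 202], 0.69), ([489, 314, 9], 0.65)]
sink1 [([621, 340, 40], 0.88), ([337, 318, 39], 0.75), ([484, 269, 173], 0.69), ([477, 427, 172], 0.68), ([480, 347, 173], 0.58), ([497, 188, 170], 0.51)]
sink1_eye [([479, 427, 170], 0.81)]
sink3 [([621, 340, 40], 0.88), ([337, 318, 39], 0.75), ([484, 269, 173], 0.69), ([477, 427, 172], 0.68), ([480, 347, 173], 0.58), ([497
[... 1312 characters left out ...]
lux_bottle [([511, -551, 97], 0.6), ([475, -202, 107], 0.21)]
screwdriver [([488, 191, 167], 0.4)]
wrist [575.  75. 374.] 362.0
cleaner [([536, -200, 44], 0.76)]
lid []
lid_knob [([535, -205, 50], 0.22)]
rack [([478, 144, 1], 0.86)]
basket [([531, -203, 46], 0.87), ([480, 145, 3], 0.66)]
tank_rim [([536, -202, 47], 0.61)]
hook1 [([482, 147, 6], 0.61), ([731, -47, 65], 0.6)]
sink1 []
sink1_eye [([530, -203, 48], 0.72)]
sink3 []
sink3_eye [([480, 147, 2], 0.5), ([382, -39, 25], 0.15)]
cap1 [([744, 56, 66], 0.61), ([732, -49, 62], 0.58)]
choke [([381, -38, 24], 0.78)]
multimeter []
solder_reel []
flux_bottle [([756, -134, 42], 0.36)]
screwdriver [([729, -49, 61], 0.57), ([534, -203, 47], 0.37)]
```

View pics/a_scene.png

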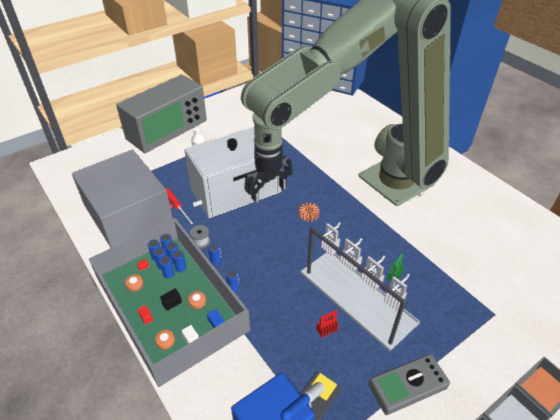

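View pics/a_side.png

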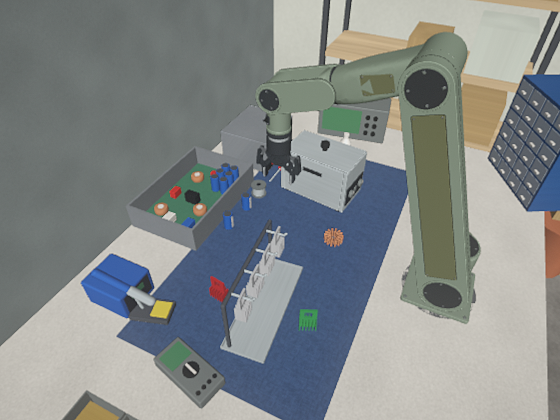

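View pics/a_wrist.png

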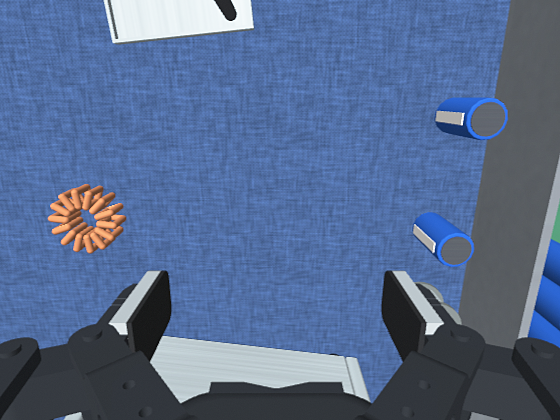

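Run:
```python
from h import *
s=manip.observe();f=manip.grab_frame('wrist');c=cam(f,s);print(np.round(f['tool_from_camera'],3));print(f['K'])
for z in (0,200):print(onz(c,(280,210),z))
for n,x0,y0,x1,y1 in (('scene',120,80,340,230),('scene',280,210,450,360),('side',200,210,330,370),('side',240,110,400,220)):
    f=manip.grab_frame(n);im=f['color'][y0:y1,x0:x1];k=min(800//(x1-x0),600//(y1-y0))
    cv2.imwrite(f'pics/c_{n}{x0}_k{k}.png',cv2.resize(im,None,fx=k,fy=k,interpolation=cv2.INTER_CUBIC)[:,:,::-1]);print(n,x0,y0,k)
```

```text
[[ 1.00000e+00 -1.00000e-03  1.00000e-03 -4.30000e-02]
 [-1.00000e-03 -2.92000e-01  9.56000e-01 -1.42563e+02]
 [-0.00000e+00 -9.56000e-01 -2.92000e-01  7.46810e+01]
 [ 0.00000e+00  0.00000e+00  0.00000e+00  1.00000e+00]]
[[361.57266203   0.         275.95436037]
 [  0.         361.57266203 207.65896869]
 [  0.           0.           1.        ]]
[579.6056029 -42.1365831   0.       ]
[577.12384737  20.34241666 200.        ]
scene 120 80 3
scene 280 210 4
side 200 210 3
side 240 110 5
```

jog_arm(
  steps="-1 0 -0.06 -0.06 0 0 0; -1 0 -0.06 -0.06 0 0 0; -1 -0.02 -0.05 -0.06 0 0 0; -1 -0.02 0 -0.06 0 0 0; -1 0 0 -0.06 0 0 0",
)

```text
time: 3.58
ee_pos: [538.7, -255.7, 360.0]
eef_rot: [0.707, 0.001, 0.001, -0.707]
wrist_force: [0.9, 0.3, -1.1]
finger_gap: 85.7
```

Run:
```python
from h import *
s=manip.observe();f=manip.grab_frame('wrist');c=cam(f,s);save('b_w',f);print(s['ee_pos'])
for th in ('lid','lid_knob'): print(th,[(np.round(d['point']).astype(int).tolist(),round(d['p'],2)) for d in manip.search_frame(th,f)])
```

```text
[ 538.72949975 -255.67878771  360.03814549]
lid [([516, -278, 202], 0.71)]
lid_knob [([517, -277, 204], 0.89)]
```

View pics/b_w.png

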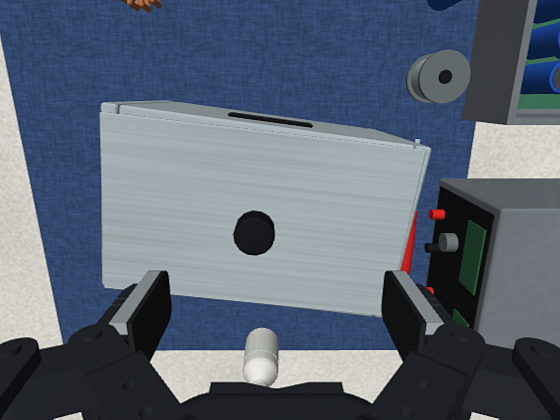

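View pics/c_scene280_k4.png

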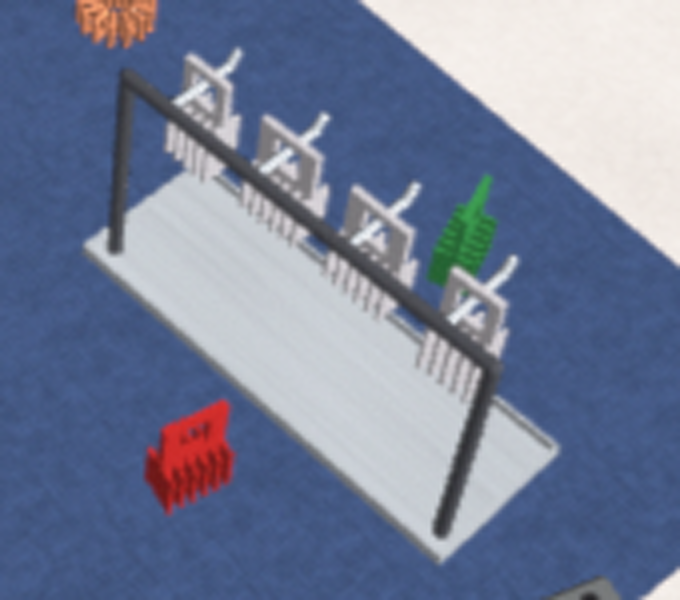

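View pics/c_side200_k3.png

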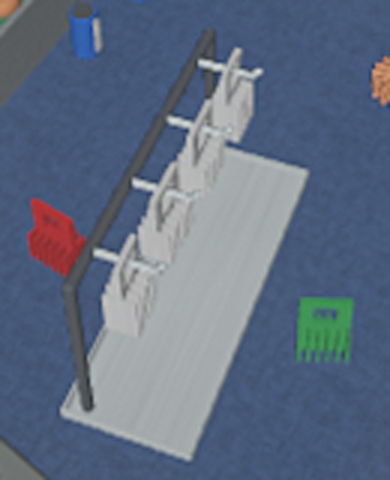

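```bash
cat > fit.py <<'E'
from h import *
from scipy.optimize import least_squares
def fitlid(c,px,z,kn=None,zk=None,p0=(530,-285,0),half=(136,81)):
    cr=np.array([[-half[0],half[1]],[half[0],half[1]],[half[0],-half[1]],[-half[0],-half[1]]])
    def f(p):
        a=p[2];M=np.array([[np.cos(a),-np.sin(a)],[np.sin(a),np.cos(a)]])
        P=cr@M.T+p[:2];uv=proj(c,np.c_[P,np.full(4,z)])
        r=(uv-np.array(px)).ravel()
        if kn is not None: r=np.r_[r,proj(c,[p[0],p[1],zk])[0]-kn]
        return r
    s=least_squares(f,p0);return s.x,np.round(s.fun,1)
E
python3 - <<'E'
from fit import *
f0=manip.observe();f=manip.grab_frame('wrist');c=cam(f,f0)
px=[(101,112),(430,148),(376,315),(105,288)]
for q in px: print(np.round(onz(c,q,199),1))
print('knob',onz(c,(254,232),233))
print(fitlid(c,px,199,(254,232),233))
# refine edges
g=cv2.cvtColor(f['color'],cv2.COLOR_RGB2GRAY)
im=cv2.resize(f['color'][90:330,80:450],None,fx=2.1,fy=2.1,interpolation=cv2.INTER_CUBIC);cv2.imwrite('pics/b_z.png',im[:,:,::-1])
E
```

```text
[ 398.5 -192.6  199. ]
[ 667.2 -222.8  199. ]
[ 634.5 -382.   199. ]
[ 379.  -351.7  199. ]
knob [ 521.77251308 -283.59339775  233.        ]
(array([ 5.20818176e+02, -2.87053389e+02, -1.27000578e-01]), array([-3.4, -4. , -1.7,  1.3, 11.2,  2.4, -3.8, -1.4, -1.1,  4.1]))
```

View pics/b_z.png

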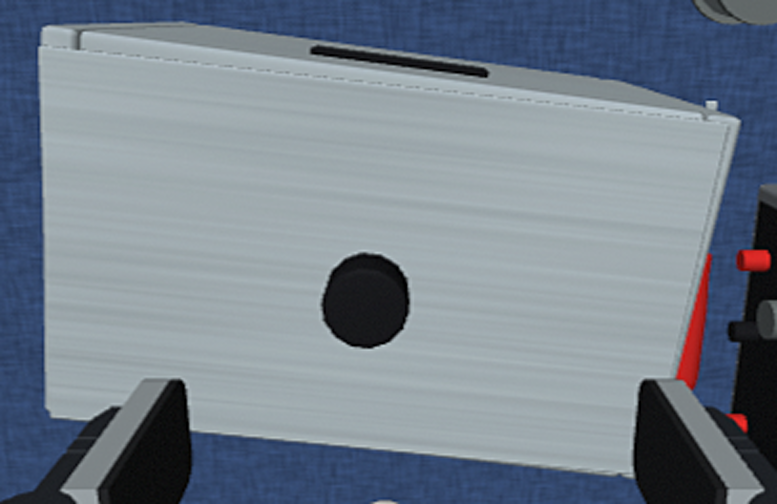

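Run:
```python
from fit import *
f0=manip.observe();f=manip.grab_frame('wrist');c=cam(f,f0)
px=[(100,111.4),(426,149),(391,318),(102.5,286)]
for q in px: print(np.round(onz(c,q,199),1))
print(onz(c,(254.7,236),233))
print(fitlid(c,px,199), fitlid(c,px,199,(254.7,236),233))
```

```text
[ 397.8 -190.6  199. ]
[ 664.3 -221.5  199. ]
[ 649.8 -383.3  199. ]
[ 377.4 -348.2  199. ]
[ 522.60037463 -285.26585924  233.        ]
(array([ 5.22175715e+02, -2.86174977e+02, -1.17703429e-01]), array([-1.6, -1.1,  2.9,  0.2, -2.1, -0.7,  0.6,  2.4])) (array([ 5.22275008e+02, -2.85975051e+02, -1.17692287e-01]), array([-1.5, -1.4,  3. , -0.1, -2. , -0.9,  0.7,  2.2, -0.4,  0.8]))
```

jog_arm(
  steps="-1 -0.0164 0.01 -0.0303 0 6.75 0; -1 0 0.055 0 0 0 0; -1 0 0.055 0 0 0 0; -1 0 0.0 0 0 0 0; -1 0 0.0 0 0 0 0",
)

```text
time: 4.45
ee_pos: [524.9, -284.1, 241.0]
eef_rot: [0.706, -0.04, 0.042, -0.705]
wrist_force: [-0.1, 0.1, 0.7]
finger_gap: 85.3
```

jog_arm(
  steps="-1 -0.0024 0.02 -0.0022 0 0 0; -1 0 0.019 0 0 0 0; -1 0 0 0 0 0 0",
)

```text
time: 4.82
ee_pos: [521.7, -286.4, 201.3]
eef_rot: [0.706, -0.041, 0.042, -0.706]
wrist_force: [-0.8, -0.5, 0.0]
finger_gap: 85.3
```

Run:
```python
from h import *
f0=manip.observe();f=manip.grab_frame('wrist');save('b2',f);print(f0['ee_pos'],f0['wrist_force'])
```

```text
[ 521.66878126 -286.43929457  201.25462853] [-0.79031768 -0.50039928  0.01902888]
```

View pics/b2.png

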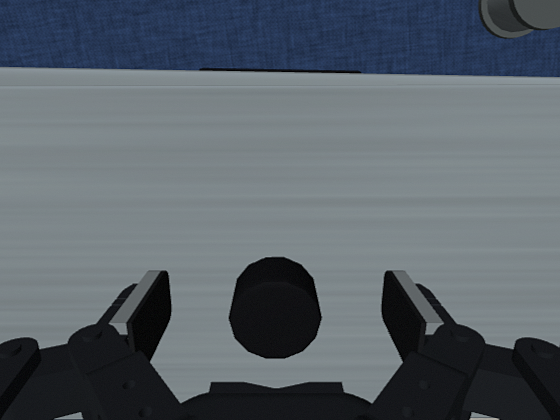

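Knob sits centred between the pads (px 275,315). Grip.

jog_arm(
  steps="0.3 0 0 0 0 0 0; 0.8 0 0 0 0 0 0; 1 0 0 0 0 0 0; 1 0 0 0 0 0 0; 1 0 0 0 0 0 0",
  newtons=60,
)

```text
time: 5.5
ee_pos: [521.2, -286.6, 200.3]
eef_rot: [0.706, -0.041, 0.042, -0.706]
wrist_force: [-0.4, 0.6, 5.2]
finger_gap: 32.4
```

jog_arm(
  steps="1 0 -0.01 0 0 0 0; 1 0 -0.02 0 0 0 0; 1 0 -0.03 0 0 0 0; 1 0 -0.03 0 0 0 0; 1 0 -0.01 0 0 0 0",
)

```text
time: 6.12
ee_pos: [520.8, -286.6, 300.6]
eef_rot: [0.706, -0.041, 0.042, -0.706]
wrist_force: [-0.0, -1.0, -3.6]
finger_gap: 32.4
```

Run:
```python
from h import *
f0=manip.observe();f=manip.grab_frame('wrist');save('b3',f);print(f0['ee_pos'],f0['wrist_force'])
f=manip.grab_frame('side');save('b3s',f)
```

```text
[ 520.84386322 -286.5873037   300.62365104] [-0.015464   -1.00062276 -3.64484433]
```

View pics/b3.png

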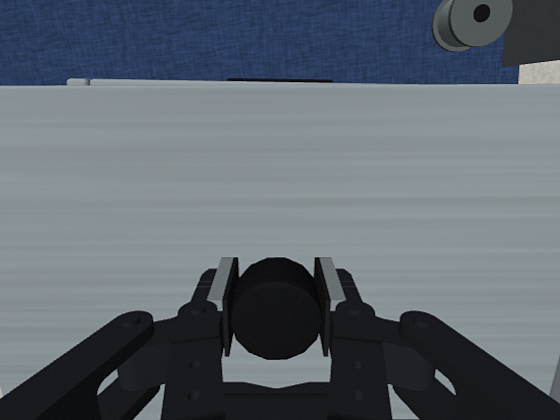

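View pics/b3s.png

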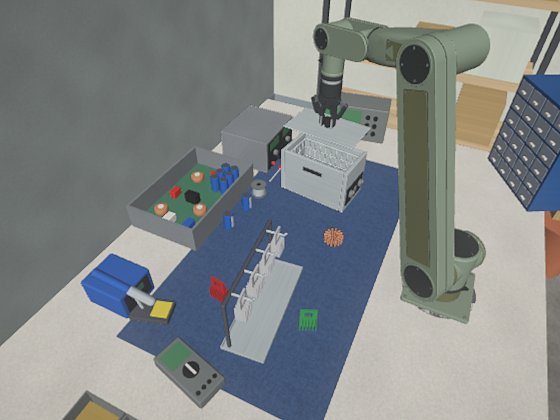

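jog_arm(
  steps="1 0.005 0 0.05 0 0 0; 1 0.005 0 0.052 0 0 0; 1 0.005 0 0.052 0 0 0; 1 0.005 0 0.052 0 0 0; 1 0.004 0 0.05 0 0 0",
)

```text
time: 6.85
ee_pos: [574.0, -33.2, 297.3]
eef_rot: [-0.706, 0.043, -0.04, 0.706]
wrist_force: [0.2, -0.5, -4.2]
finger_gap: 32.4
```

jog_arm(
  steps="1 0 0 0 0 10 0; 1 0 0 0 0 10.5 0; 1 0 0 0 0 10.5 0; 1 0 0 0 0 10.5 0; 1 0 0 0 0 10.5 0",
)

```text
time: 7.48
ee_pos: [573.7, -34.9, 297.2]
eef_rot: [0.616, -0.35, 0.347, -0.614]
wrist_force: [0.4, -0.1, -4.9]
finger_gap: 32.6
```

jog_arm(
  steps="1 0 0 0 0 10.5 0; 1 0 0 0 0 10.5 0; 1 0 0 0 0 10 0; 1 0 0 0 0 0 0",
)

```text
time: 7.98
ee_pos: [573.8, -35.0, 297.6]
eef_rot: [0.502, -0.499, 0.497, -0.501]
wrist_force: [0.7, -0.1, -4.1]
finger_gap: 32.8
```

Run:
```python
from h import *
f0=manip.observe();print(f0['ee_pos'],f0['q'],R.from_quat(f0['eef_rot']).as_matrix().round(3))
f=manip.grab_frame('wrist');save('b4',f)
f=manip.grab_frame('scene');save('b4s',f)
```

```text
[573.84304803 -34.96042854 297.59696603] [-8.08239635e-02  2.88492968e-01  1.44336901e+00 -5.25239953e-05
  1.41331478e+00  1.48357432e+00] [[ 0.006 -0.004  1.   ]
 [-1.     0.     0.006]
 [-0.    -1.    -0.004]]
```

View pics/b4.png

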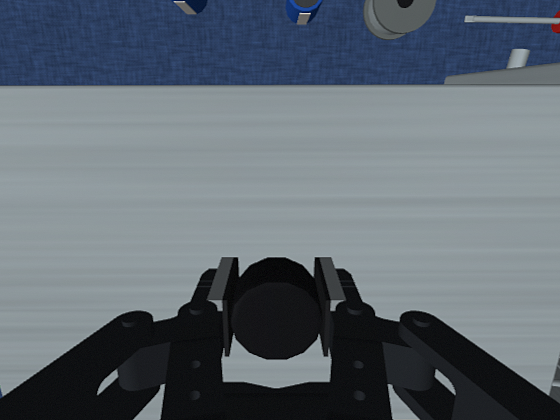

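View pics/b4s.png

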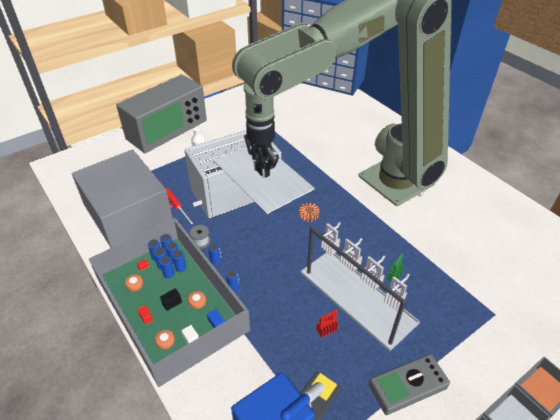

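jog_arm(
  steps="1 0 0.05 0 0 0 0; 1 0 0.06 0 0 0 0; 1 0 0.06 0 0 0 0; 1 0 0.06 0 0 0 0; 1 0 0.03 0 0 0 0",
)

```text
time: 8.7
ee_pos: [572.2, -34.8, 35.7]
eef_rot: [0.503, -0.5, 0.497, -0.5]
wrist_force: [0.5, 0.1, -3.1]
finger_gap: 32.3
```

jog_arm(
  steps="1 0 0.01 0 0 0 0; 1 0 0.005 0 0 0 0; 1 0 0.003 0 0 0 0; 1 0 0 0 0 0 0",
)

```text
time: 9.2
ee_pos: [575.3, -35.1, 22.5]
eef_rot: [-0.501, 0.498, -0.499, 0.502]
wrist_force: [0.9, -0.4, -3.8]
finger_gap: 32.4
```

jog_arm(
  steps="1 0 0.004 0 0 0 0; 1 0 0.002 0 0 0 0; 1 0 0.002 0 0 0 0; 1 0 0 0 0 0 0",
)

```text
time: 9.7
ee_pos: [574.8, -35.0, 15.3]
eef_rot: [-0.501, 0.499, -0.499, 0.501]
wrist_force: [-3.1, 0.6, 8.7]
finger_gap: 32.4
```

Contact. Release and rise.

jog_arm(
  steps="0 0 0 0 0 0 0; -1 0 0 0 0 0 0; -1 0 0 0 0 0 0; -1 0 0 0 0 0 0",
)

```text
time: 10.2
ee_pos: [574.7, -35.0, 13.4]
eef_rot: [-0.501, 0.499, -0.499, 0.501]
wrist_force: [-0.5, 0.2, 0.2]
finger_gap: 85.4
```

jog_arm(
  steps="-1 0 -0.03 0 0 0 0; -1 0 -0.06 0 0 0 0; -1 0 -0.06 0 0 0 0; -1 0 -0.06 0 0 0 0; -1 0 -0.06 0 0 0 0",
)

```text
time: 10.82
ee_pos: [574.3, -35.0, 285.5]
eef_rot: [-0.501, 0.499, -0.499, 0.501]
wrist_force: [-0.4, -0.3, -0.6]
finger_gap: 85.5
```

Run:
```python
from h import *
f0=manip.observe();print(f0['ee_pos'])
f=manip.grab_frame('wrist');save('b5',f);c=cam(f,f0)
f=manip.grab_frame('scene');save('b5s',f);np.savez('cams.npz',K1=f['K'],r1=f['rvec'],t1=f['tvec'])
for n,z in (('lid',14),('lid_knob',48)): print(n,manip.search_frame(n,f)[:2])
```

```text
[574.30400353 -34.96786311 285.51007554]
lid [{'point': [580.6, -20.8, 11.7], 'p': 0.75}]
lid_knob [{'point': [581.6, -21.1, 14.6], 'p': 0.68}, {'point': [475.8, 423.9, 169.3], 'p': 0.16}]
```

View pics/b5.png

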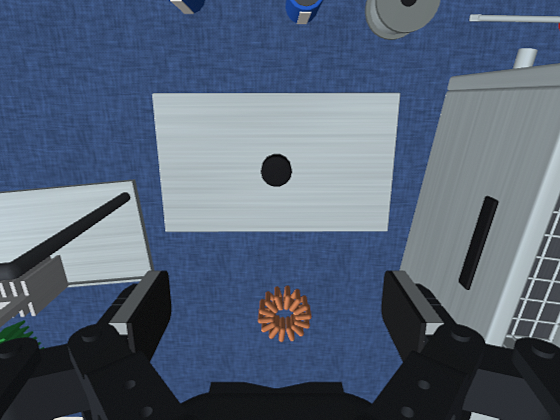

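View pics/b5s.png

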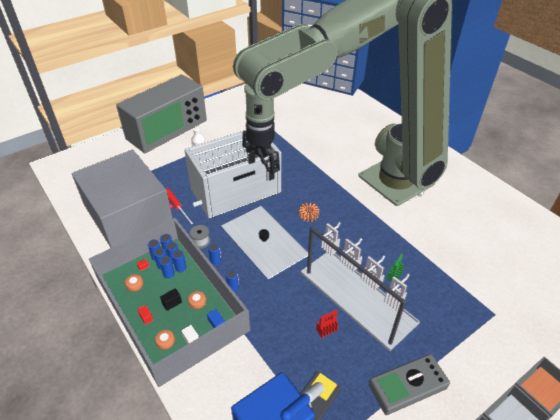

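jog_arm(
  steps="-1 -0.057 -0.03 -0.02 0 0 0; -1 -0.057 -0.03 -0.02 0 0 0; -1 -0.057 -0.02 -0.02 0 0 0; -1 -0.058 -0.02 -0.02 0 0 0; -1 -0.058 -0.01 -0.02 0 0 0",
)

```text
time: 11.65
ee_pos: [476.4, 241.9, 387.0]
eef_rot: [0.502, -0.499, 0.499, -0.5]
wrist_force: [1.1, -0.1, -0.1]
finger_gap: 85.3
```

jog_arm(
  steps="-1 -0.058 -0.005 -0.02 0 -4 0; -1 0 0 0 0 0 0; -1 0 0 0 0 0 0",
)

```text
time: 12.02
ee_pos: [456.9, 297.9, 391.3]
eef_rot: [0.52, -0.481, 0.481, -0.517]
wrist_force: [0.1, -0.1, 1.1]
finger_gap: 84.9
```

Run:
```python
from h import *
f0=manip.observe();print(f0['ee_pos'],f0['q'])
f=manip.grab_frame('wrist');save('r1',f);c=cam(f,f0)
for n in ('sink1','sink1_eye','sink3_eye','hook1'): print(n,[(d['point'],d['p']) for d in manip.search_frame(n,f)])
```

```text
[456.89103566 297.88565476 391.270324  ] [ 5.57159993e-01  2.19330114e-01  1.31110709e+00 -8.18733256e-04
  1.61471275e+00  2.05354880e+00]
sink1 [([481.9, 338.3, 175.2], 0.88), ([336.0, 307.9, 43.9], 0.85), ([485.1, 261.6, 171.8], 0.84), ([475.8, 411.8, 172.7], 0.77), ([613.3, 333.1, 41.7], 0.75), ([490.7, 193.8, 168.7], 0.6), ([497.0, 305.9, 4.2], 0.49)]
sink1_eye [([486.9, 263.1, 168.7], 0.68), ([476.8, 414.9, 169.0], 0.58), ([490.8, 192.3, 171.5], 0.57)]
sink3_eye [([613.6, 331.9, 40.1], 0.82), ([339.5, 314.0, 40.2], 0.81), ([483.6, 344.5, 167.3], 0.71)]
hook1 [([494.7, 307.3, 5.0], 0.73)]
```

View pics/r1.png

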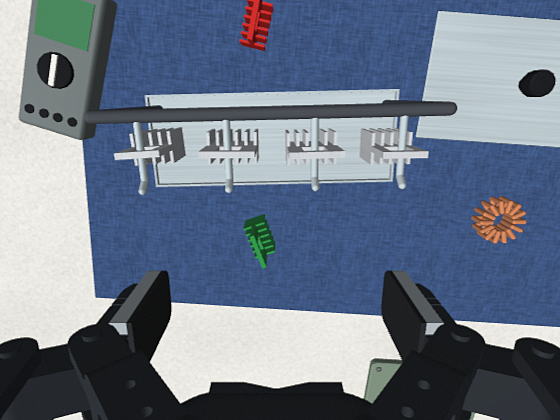

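Run:
```python
from h import *
im=cv2.imread('pics/r1.png')[85:205,80:470];cv2.imwrite('pics/r1z.png',cv2.resize(im[:,:195],None,fx=4,fy=4,interpolation=cv2.INTER_CUBIC));cv2.imwrite('pics/r1y.png',cv2.resize(im[:,195:],None,fx=4,fy=4,interpolation=cv2.INTER_CUBIC))
```

```text
(no output)
```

View pics/r1z.png

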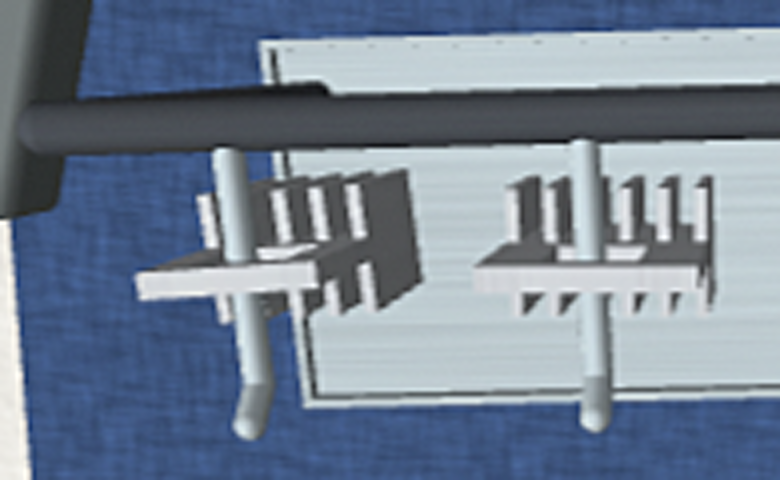

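View pics/r1y.png

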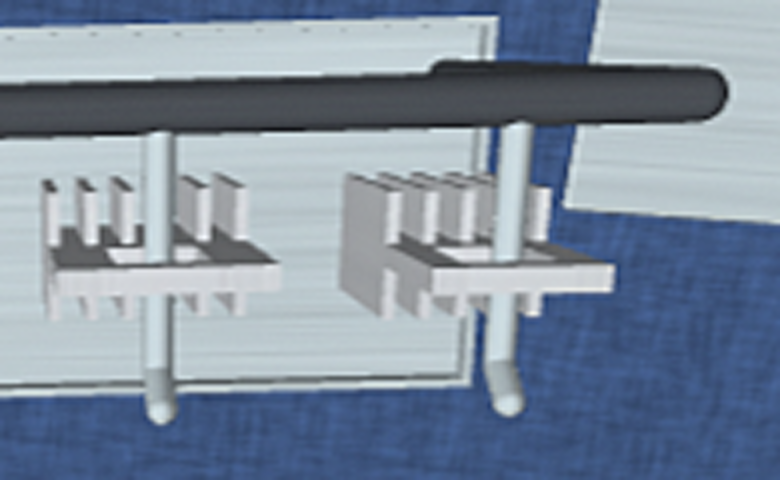

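Run:
```python
from h import *
f0=manip.observe();f=manip.grab_frame('wrist');c=cam(f,f0)
tabs=[((114.5,156),(159.5,153.5)),((198.7,154.5),(255,154.5)),((288,154.5),(345,154.5)),((383,154.5),(428.3,154.5))]
for a,b in tabs:
    A=onz(c,a,211.5);B=onz(c,b,211.5);print('tab mid',np.round((A+B)/2,1),'w',round(np.linalg.norm(A-B),1), 'ang',np.degrees(np.arctan2((A-B)[1],(A-B)[0])))
# wire at two points : near bar and before bend, z=203.5 (top of wire)
w=[((80+228/4,85+160/4),(80+255/4,85+380/4)),((80+585/4,85+150/4),(80+595/4,85+378/4)),((275+160/4,85+140/4),(275+160/4,85+370/4)),((275+516/4,85+130/4),(275+501/4,85+360/4))]
for a,b in w:
    print('wire',np.round(onz(c,a,200),1),np.round(onz(c,b,200),1))
a=onz(c,(92,117),200);b=onz(c,(455,108.5),200);print('bar',a,b,np.linalg.norm(a-b),(a+b)/2,np.degrees(np.arctan2((a-b)[1],(a-b)[0])))
```

```text
tab mid [474.  423.3 211.5] w 40.6 ang 97.25703771196939
tab mid [480.  343.  211.5] w 50.5 ang 94.09366141508931
tab mid [485.7 262.8 211.5] w 51.1 ang 94.09366141508936
tab mid [491.4 183.1 211.5] w 40.6 ang 94.09366141508927
wire [499.1 426.5 200. ] [448.3 422.1 200. ]
wire [507.  345.8 200. ] [454.5 341.8 200. ]
wire [515. 266. 200.] [462.3 260.5 200. ]
wire [522.9 186.2 200. ] [470.4 180.5 200. ]
bar [503.24315873 466.57995857 200.        ] [533.90359108 142.00455904 200.        ] 326.0203246574197 [518.5733749 304.2922588 200.       ] 95.3963299373257
```

```bash
cat > go.py <<'E'
from h import *
import sys
x,y,z,yaw=map(float,sys.argv[1:5]);s=manip.observe()
M=R.from_quat(s['eef_rot']).as_matrix();d=M.T@(np.array([x,y,z])-s['ee_pos'])
tx=M[:,0];cy=np.degrees(np.arctan2(tx[1],tx[0]))
print('t',s['time'],'pos',s['ee_pos'].round(1) if hasattr(s['ee_pos'],'round') else s['ee_pos'],'yaw',round(cy,2),'tilt ydown',M[:,1].round(4))
print('tool shift mm',d.round(1),'tool y turn',round(-(yaw-cy),2),'F',np.round(s['wrist_force'],1),'gap',s['finger_gap'])
E
python3 go.py 491.4 183.1 250 -85.5
```

```text
t 12.325 pos [457.5 297.2 393. ] yaw -85.87 tilt ydown [-1.e-04 -2.e-04 -1.e+00]
tool shift mm [116.2 143.   25.6] tool y turn -0.37 F [ 0.6 -0.3 -0.5] gap 85.43322353042502
```

jog_arm(
  steps="-0.4 0.039 0.047 0.0085 0 0 0; -0.4 0.039 0.048 0.0085 0 0 0; -0.4 0.039 0.048 0.0085 0 0 0; -0.4 0 0 0 0 0 0; -0.4 0 0 0 0 0 0",
)

```text
time: 12.95
ee_pos: [492.0, 183.8, 251.3]
eef_rot: [-0.517, 0.481, -0.482, 0.519]
wrist_force: [0.9, -0.4, 0.2]
finger_gap: 59.9
```

```bash
python3 go.py 491.4 183.1 168 -85.5
python3 - <<'E'
from h import *
f0=manip.observe();f=manip.grab_frame('wrist');save('p1',f)
E
```

```text
t 12.95 pos [492.  183.8 251.3] yaw -85.81 tilt ydown [ 0.002   0.0013 -1.    ]
tool shift mm [ 0.7 83.3 -0.9] tool y turn -0.31 F [ 0.9 -0.4  0.2] gap 59.882197555703684
```

View pics/p1.png

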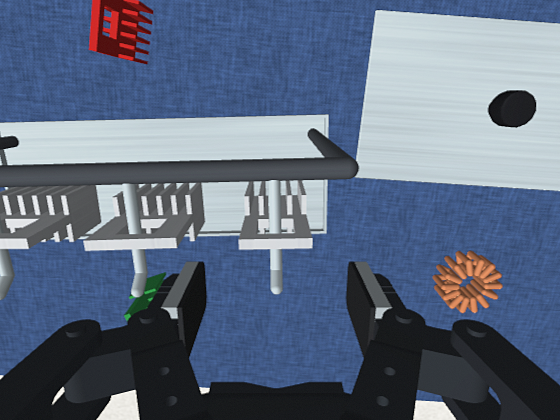

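Run:
```python
from h import *
f0=manip.observe();f=manip.grab_frame('wrist');c=cam(f,f0)
print(proj(c,[491.4,183.1,211.5]), onz(c,(276,244.5),211.5), onz(c,(276.5,243),211.5))
a=onz(c,(352,168),200);print(a)
```

```text
[[278.54527443 242.38874405]] [490.06196482 184.3915706  211.5       ] [490.9603482  184.18457757 211.5       ]
[533.07803964 146.10850709 200.        ]
```

jog_arm(
  steps="-0.4 0 0.03 -0.001 0 0 0; -0.4 0 0.03 0 0 0 0; -0.4 0 0.023 0 0 0 0; -0.4 0 0 0 0 0 0",
)

```text
time: 13.55
ee_pos: [489.8, 184.3, 166.9]
eef_rot: [0.519, -0.481, 0.481, -0.518]
wrist_force: [-0.9, 0.1, 0.4]
finger_gap: 60.0
```

jog_arm(
  steps="0.1 0 0 0 0 0 0; 0.5 0 0 0 0 0 0; 1 0 0 0 0 0 0; 1 0 0 0 0 0 0",
  newtons=60,
)

```text
time: 14.05
ee_pos: [491.4, 184.4, 168.9]
eef_rot: [-0.517, 0.481, -0.482, 0.52]
wrist_force: [-1.5, 3.0, 5.9]
finger_gap: 38.6
```

```bash
python3 go.py 491.4 183.1 182 -85.5
python3 - <<'E'
from h import *
f0=manip.observe();f=manip.grab_frame('wrist');save('p2',f)
E
```

```text
t 14.05 pos [491.4 184.4 168.9] yaw -85.76 tilt ydown [ 0.004   0.0024 -1.    ]
tool shift mm [  1.2 -13.1  -0.1] tool y turn -0.26 F [-1.5  3.   5.9] gap 38.561091125040384
```

View pics/p2.png

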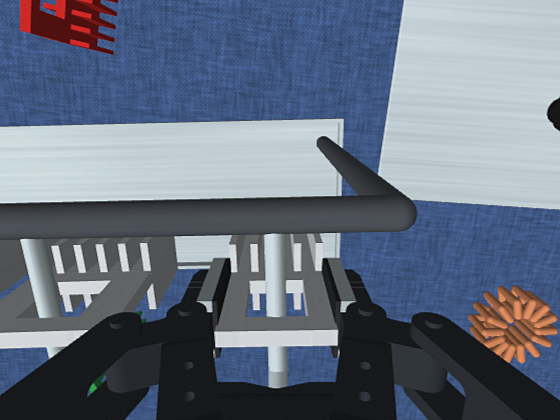

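jog_arm(
  steps="1 0 -0.008 0 0 0 0; 1 0 -0.007 0 0 0 0; 1 0 0 0 0 0 0; 1 0 0 -0.02 0 0 0; 1 0 0 -0.025 0 0 0",
)

```text
time: 14.72
ee_pos: [444.8, 179.8, 181.6]
eef_rot: [0.518, -0.481, 0.481, -0.518]
wrist_force: [0.5, 0.1, 0.0]
finger_gap: 39.3
```

```bash
python3 go.py 491.4 183.1 184 -85.5
```

```text
t 14.725 pos [444.8 179.8 181.6] yaw -85.78 tilt ydown [-8.e-04 -5.e-04 -1.e+00]
tool shift mm [ 0.2 -2.4 46.7] tool y turn -0.28 F [0.5 0.1 0. ] gap 39.28608267496706
```

jog_arm(
  steps="1 0 0 -0.02 0 0 0; 1 0 -0.02 0 0 0 0; 1 0 -0.05 0 0 0 0; 1 0 -0.05 0 0 0 0; 1 0 -0.03 0 0 0 0",
)

```text
time: 15.35
ee_pos: [425.7, 178.6, 334.5]
eef_rot: [-0.517, 0.481, -0.482, 0.519]
wrist_force: [-1.4, -0.0, -1.2]
finger_gap: 39.2
```

```bash
python3 go.py 505 -230 320 -96.75
python3 - <<'E'
from h import *
f0=manip.observe();f=manip.grab_frame('wrist');save('p3',f)
E
```

```text
t 15.35 pos [425.7 178.6 334.5] yaw -85.76 tilt ydown [ 2.8e-03  9.0e-04 -1.0e+00]
tool shift mm [413.4  14.3  48.8] tool y turn 10.99 F [-1.4 -0.  -1.2] gap 39.195308554266326
```

View pics/p3.png

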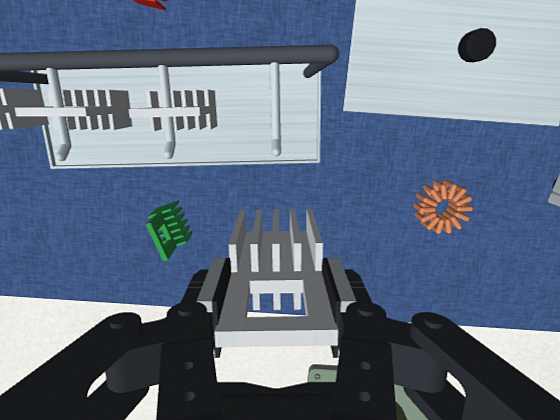

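jog_arm(
  steps="1 0.05 0 0.007 0 0 0; 1 0.06 0 0.007 0 0 0; 1 0.06 0 0.007 0 0 0; 1 0.06 0 0.007 0 0 0; 1 0.06 0 0.007 0 0 0",
)

```text
time: 16.02
ee_pos: [481.5, -109.9, 331.0]
eef_rot: [0.518, -0.482, 0.481, -0.518]
wrist_force: [1.7, 0.6, -1.3]
finger_gap: 39.1
```

jog_arm(
  steps="1 0.06 0 0.007 0 0 0; 1 0.06 0.01 0.007 0 0 0; 1 0 0 0 0 10.7 0; 1 0 0 0 0 0 0; 1 0 0 0 0 0 0",
)

```text
time: 16.65
ee_pos: [504.4, -226.1, 321.7]
eef_rot: [-0.472, 0.527, -0.526, 0.472]
wrist_force: [0.3, -0.4, -0.9]
finger_gap: 39.3
```

```bash
python3 go.py 522 -286 320 -96.75
python3 - <<'E'
from h import *
f0=manip.observe();f=manip.grab_frame('wrist');save('t1',f)
E
```

```text
t 16.65 pos [ 504.4 -226.1  321.7] yaw -96.27 tilt ydown [-6.e-04  3.e-04 -1.e+00]
tool shift mm [57.7  1.7 24. ] tool y turn 0.48 F [ 0.3 -0.4 -0.9] gap 39.26254692737719
```

View pics/t1.png

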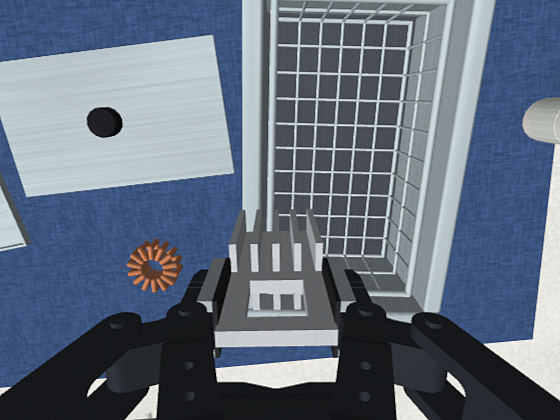

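Run:
```python
from h import *
im=cv2.imread('pics/t1.png')[0:330,225:505];cv2.imwrite('pics/t1z.png',cv2.resize(im,None,fx=1.8,fy=1.8,interpolation=cv2.INTER_CUBIC))
```

```text
(no output)
```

View pics/t1z.png

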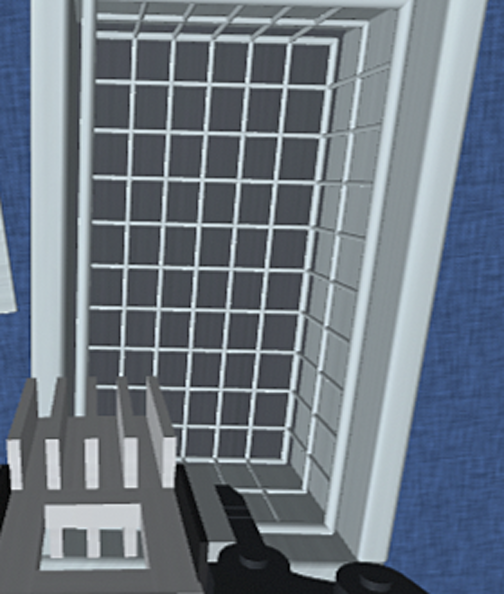

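Run:
```python
from h import *
f0=manip.observe();f=manip.grab_frame('wrist');c=cam(f,f0)
z=lambda u,v:(225+u/1.8,v/1.8)
F=[onz(c,z(*p),95) for p in ((95,37),(337,40),(285,460))]
print(np.round(F,1), np.linalg.norm(F[0]-F[1]),np.linalg.norm(F[2]-F[1]),(F[0]+F[2])/2)
d=F[1]-F[2];print('x-axis yaw',np.degrees(np.arctan2(d[1],d[0])));d=F[0]-F[1];print('y',np.degrees(np.arctan2(d[1],d[0]))-90)
# basket top rim z=175: right top corner, right bottom corner, left
B=[onz(c,z(*p),175) for p in ((80,5),(405,5),(333,528),(82,380))];print('brim',np.round(B,1))
# housing rim outer z=195
H=[onz(c,z(*p),195) for p in ((483,20),(383,560),(33,0),(36,375))];print('H',np.round(H,1))
cy=np.array([522,-286,0]);a=-.118;M=np.array([[np.cos(a),-np.sin(a)],[np.sin(a),np.cos(a)]])
for n,P in (('F',F),('B',B),('H',H)): print(n,np.round((np.array(P)[:,:2]-cy[:2])@M,1).tolist())
```

```text
[[ 645.9 -242.9   95. ]
 [ 630.9 -366.3   95. ]
 [ 398.1 -334.2   95. ]] 124.26137639021462 234.96237620553717 [ 522.00775147 -288.54886485   95.        ]
x-axis yaw -7.8582934255847805
y -6.940575700542908
brim [[ 643.3 -236.3  175. ]
 [ 629.2 -364.4  175. ]
 [ 397.3 -335.5  175. ]
 [ 488.3 -219.3  175. ]]
H [[ 617.5 -384.4  195. ]
 [ 390.  -352.   195. ]
 [ 642.4 -219.1  195. ]
 [ 499.  -200.7  195. ]]
F [[118.0, 57.4], [117.6, -66.9], [-117.3, -62.4]]
B [[114.6, 63.7], [115.7, -65.3], [-118.0, -63.8], [-41.3, 62.3]]
H [[106.4, -86.4], [-123.3, -81.1], [111.7, 80.6], [-32.9, 82.0]]
```

```bash
cat > slot.py <<'E'
import numpy as np,sys
a=-.131
for s in (78,26,-26,-78): print(s,(522+s*np.cos(a)).round(1),(-287.5+s*np.sin(a)).round(1))
E
python3 slot.py; python3 go.py 599.3 -297.7 250 -97.5
```

```text
78 599.3 -297.7
26 547.8 -290.9
-26 496.2 -284.1
-78 444.7 -277.3
t 16.75 pos [ 504.6 -225.9  322.2] yaw -96.29 tilt ydown [ 3.e-04 -1.e-04 -1.e+00]
tool shift mm [ 61.   72.2 102. ] tool y turn 1.21 F [-0.3 -0.8 -1.2] gap 39.05079591521076
```

jog_arm(
  steps="1 0.02 0 0.05 0 1.2 0; 1 0.041 0.01 0.05 0 0 0; 1 0 0.03 0.002 0 0 0; 1 0 0.032 0 0 0 0; 1 0 0 0 0 0 0",
)

```text
time: 17.38
ee_pos: [595.1, -296.2, 247.8]
eef_rot: [-0.467, 0.534, -0.53, 0.465]
wrist_force: [0.6, 0.7, -0.1]
finger_gap: 39.0
```

```bash
python3 go.py 599.3 -297.7 147 -97.5
python3 - <<'E'
from h import *
f0=manip.observe();f=manip.grab_frame('wrist');save('t2',f)
E
```

```text
t 17.375 pos [ 595.1 -296.2  247.8] yaw -97.54 tilt ydown [-0.0055  0.0029 -1.    ]
tool shift mm [  1.1 100.7   4.9] tool y turn -0.04 F [ 0.6  0.7 -0.1] gap 38.963875080602975
```

View pics/t2.png

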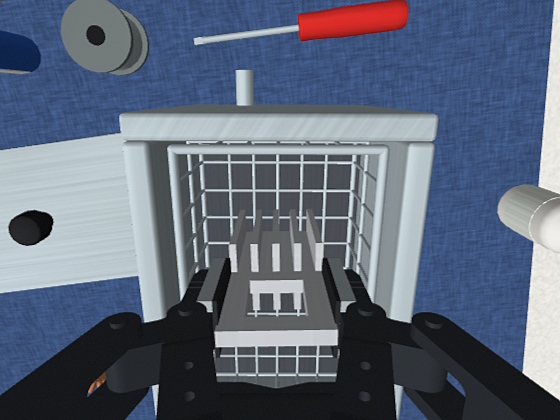

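jog_arm(
  steps="1 0 0.03 0.002 0 0 0; 1 0 0.035 0.001 0 0 0; 1 0 0.026 0 0 0 0; 1 0 0.006 0 0 0 0; 1 0 0 0 0 0 0",
)

```text
time: 18.05
ee_pos: [600.1, -298.2, 155.4]
eef_rot: [0.465, -0.531, 0.533, -0.466]
wrist_force: [-1.0, 1.4, -0.6]
finger_gap: 38.9
```

```bash
python3 go.py 599.3 -297.7 145.5 -97.5
```

```text
t 18.05 pos [ 600.1 -298.2  155.4] yaw -97.62 tilt ydown [ 0.0027 -0.0014 -1.    ]
tool shift mm [-0.4  9.9 -0.8] tool y turn -0.12 F [-1.   1.4 -0.6] gap 38.927528087721065
```

jog_arm(
  steps="1 0 0.005 0 0 0 0; 1 0 0.003 0 0 0 0; 1 0 0 0 0 0 0",
)

```text
time: 18.42
ee_pos: [599.1, -297.9, 145.6]
eef_rot: [0.466, -0.532, 0.532, -0.466]
wrist_force: [0.1, -0.7, -0.9]
finger_gap: 38.9
```

jog_arm(
  steps="1 0 0.002 0 0 0 0; 1 0 0.001 0 0 0 0; 1 0 0 0 0 0 0",
)

```text
time: 18.8
ee_pos: [599.4, -298.1, 144.8]
eef_rot: [0.465, -0.532, 0.533, -0.466]
wrist_force: [-2.7, 1.6, 6.9]
finger_gap: 38.7
```

Contact with the floor; release a little and withdraw.

jog_arm(
  steps="-0.1 0 0 0 0 0 0; -0.35 0 0 0 0 0 0; -0.35 0 0 0 0 0 0; -0.35 0 -0.02 0 0 0 0; -0.35 0 -0.04 0 0 0 0",
)

```text
time: 19.42
ee_pos: [598.1, -297.4, 200.9]
eef_rot: [-0.466, 0.534, -0.531, 0.465]
wrist_force: [0.3, -0.1, -0.3]
finger_gap: 57.9
```

jog_arm(
  steps="-0.35 0 -0.06 0 0 0 0; -0.35 0 -0.05 0 0 0 0; -0.35 0 0 0 0 0 0",
)

```text
time: 19.8
ee_pos: [600.7, -298.8, 318.0]
eef_rot: [0.464, -0.529, 0.536, -0.467]
wrist_force: [0.4, 0.1, -0.5]
finger_gap: 57.9
```

```bash
python3 go.py 485.7 262.8 330 -85.5
python3 - <<'E'
from h import *
f0=manip.observe();f=manip.grab_frame('wrist');save('t3',f)
E
```

```text
t 19.8 pos [ 600.7 -298.8  318. ] yaw -97.65 tilt ydown [ 0.0093 -0.0048 -0.9999]
tool shift mm [-541.2  -15.8 -188.6] tool y turn -12.15 F [ 0.4  0.1 -0.5] gap 57.89310101472034
```

View pics/t3.png

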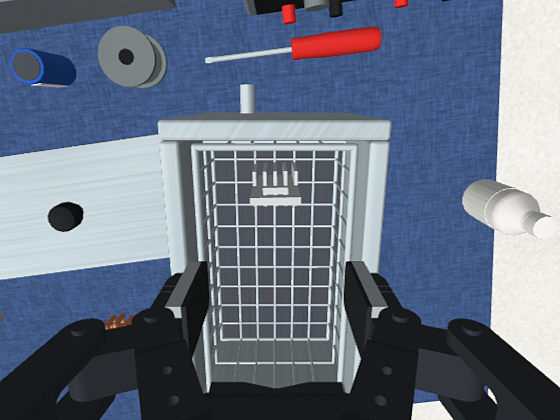

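jog_arm(
  steps="-0.5 -0.06 -0.01 -0.021 0 0 0; -0.5 -0.06 0 -0.021 0 0 0; -0.5 -0.06 0 -0.021 0 0 0; -0.5 -0.06 0 -0.021 0 0 0; -0.5 -0.06 0 -0.021 0 0 0",
)

```text
time: 20.48
ee_pos: [534.8, 9.2, 320.2]
eef_rot: [-0.466, 0.533, -0.531, 0.465]
wrist_force: [-0.3, 0.6, -0.6]
finger_gap: 63.9
```

jog_arm(
  steps="-0.5 -0.06 0 -0.021 0 0 0; -0.5 -0.06 0 -0.021 0 0 0; -0.5 -0.06 0 -0.021 0 0 0; -0.5 -0.06 0 -0.021 0 -6 0; -0.5 0 0 0 0 -6 0",
)

```text
time: 21.1
ee_pos: [483.8, 255.9, 319.7]
eef_rot: [0.522, -0.479, 0.477, -0.52]
wrist_force: [-0.6, -0.3, 0.2]
finger_gap: 63.9
```

```bash
python3 go.py 485.7 262.8 250 -85.5
```

```text
t 21.1 pos [483.8 255.9 319.7] yaw -85.1 tilt ydown [-4.3e-03 -8.0e-04 -1.0e+00]
tool shift mm [-6.7 69.7  2.8] tool y turn 0.4 F [-0.6 -0.3  0.2] gap 63.9405502609597
```

jog_arm(
  steps="-0.5 -0.0075 0.035 0.0025 0 0 0; -0.5 0 0.035 0 0 0 0; -0.5 0 0 0 0 0 0; -0.5 0 0 0 0 0 0",
)

```text
time: 21.6
ee_pos: [488.0, 260.0, 252.6]
eef_rot: [-0.518, 0.481, -0.481, 0.519]
wrist_force: [-0.1, 0.4, 0.6]
finger_gap: 64.5
```

```bash
python3 go.py 485.3 263.5 168 -85.5
python3 - <<'E'
from h import *
f0=manip.observe();f=manip.grab_frame('wrist');save('p4',f);c=cam(f,f0);print(proj(c,[[485.3,263.5,211.5]]))
E
```

```text
t 21.6 pos [488.  260.  252.6] yaw -85.66 tilt ydown [ 3.e-04  1.e-04 -1.e+00]
tool shift mm [-3.7 84.6 -2.5] tool y turn -0.16 F [-0.1  0.4  0.6] gap 64.45039010112995
[[269.59729984 244.27604903]]
```

View pics/p4.png

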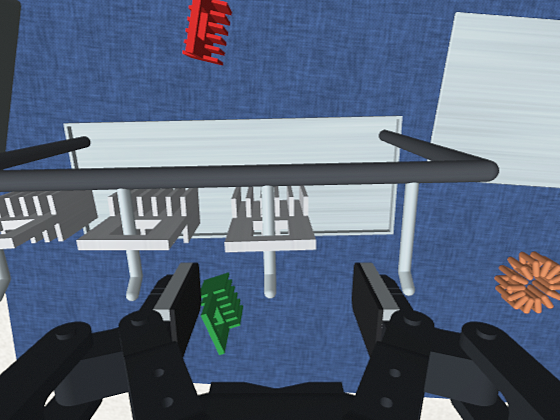

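jog_arm(
  steps="-0.5 -0.0037 0.02 -0.0025 0 0 0; -0.5 0 0.035 0 0 0 0; -0.5 0 0.03 0 0 0 0; -0.5 0 0 0 0 0 0",
)

```text
time: 22.15
ee_pos: [484.4, 263.0, 166.6]
eef_rot: [0.519, -0.481, 0.48, -0.518]
wrist_force: [0.1, -0.5, -0.1]
finger_gap: 63.8
```

jog_arm(
  steps="-0.1 0 0 0 0 0 0; 0.5 0 0 0 0 0 0; 1 0 0 0 0 0 0; 1 0 0 0 0 0 0",
)

```text
time: 22.65
ee_pos: [486.3, 264.1, 169.2]
eef_rot: [-0.517, 0.48, -0.481, 0.52]
wrist_force: [0.5, -0.4, 6.1]
finger_gap: 49.1
```

```bash
python3 go.py 485.3 263.5 183 -85.5
python3 - <<'E'
from h import *
f0=manip.observe();f=manip.grab_frame('wrist');save('p5',f)
E
```

```text
t 22.65 pos [486.3 264.1 169.2] yaw -85.65 tilt ydown [ 0.0044  0.0021 -1.    ]
tool shift mm [  0.5 -13.8  -1. ] tool y turn -0.15 F [ 0.5 -0.4  6.1] gap 49.092505894537396
```

View pics/p5.png

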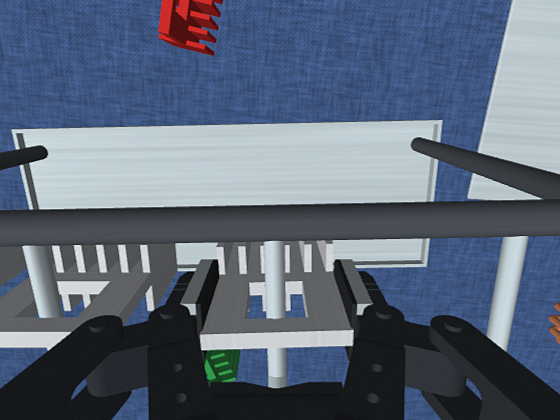

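jog_arm(
  steps="1 0 -0.008 0 0 0 0; 1 0 -0.006 0 0 0 0; 1 0 0 0 0 0 0; 1 0 0 -0.02 0 0 0; 1 0 0 -0.025 0 0 0",
)

```text
time: 23.32
ee_pos: [439.6, 259.8, 180.7]
eef_rot: [0.519, -0.481, 0.481, -0.518]
wrist_force: [0.9, -0.1, -1.7]
finger_gap: 48.7
```

jog_arm(
  steps="1 0 0 -0.02 0 0 0; 1 0 -0.02 0 0 0 0; 1 0 -0.05 0 0 0 0; 1 0 -0.05 0 0 0 0; 1 0 -0.03 0 0 0 0",
)

```text
time: 23.95
ee_pos: [420.4, 258.7, 333.7]
eef_rot: [-0.518, 0.48, -0.481, 0.52]
wrist_force: [0.6, 0.3, -2.0]
finger_gap: 49.2
```

```bash
python3 go.py 547.8 -290.9 325 -97.5
python3 - <<'E'
from h import *
f0=manip.observe();f=manip.grab_frame('wrist');save('p6',f)
E
```

```text
t 23.95 pos [420.4 258.7 333.7] yaw -85.65 tilt ydown [ 0.0026  0.0015 -1.    ]
tool shift mm [557.7   8.2  85.3] tool y turn 11.85 F [ 0.6  0.3 -2. ] gap 49.15609625599428
```

View pics/p6.png

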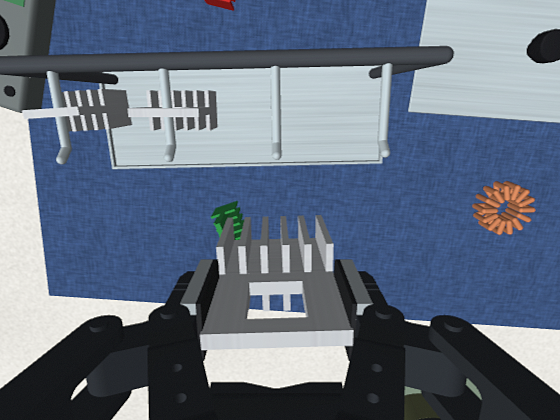

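jog_arm(
  steps="1 0.05 0 0.0085 0 0 0; 1 0.06 0 0.0085 0 0 0; 1 0.06 0 0.009 0 0 0; 1 0.06 0 0.009 0 0 0; 1 0.06 0 0.009 0 0 0",
)

```text
time: 24.62
ee_pos: [485.7, -29.2, 330.2]
eef_rot: [0.519, -0.481, 0.48, -0.518]
wrist_force: [0.8, 0.8, -1.0]
finger_gap: 48.7
```

jog_arm(
  steps="1 0.06 0 0.0085 0 0 0; 1 0.06 0 0.0085 0 0 0; 1 0.06 0 0.0085 0 0 0; 1 0.06 0 0.0085 0 5.9 0; 1 0 0 0 0 6 0",
)

```text
time: 25.25
ee_pos: [538.0, -268.1, 328.4]
eef_rot: [-0.465, 0.535, -0.533, 0.463]
wrist_force: [0.5, 0.7, -2.2]
finger_gap: 49.4
```

jog_arm(
  steps="1 0 0.005 0 0 0 0; 1 0 0 0 0 0 0",
)

```text
time: 25.5
ee_pos: [537.6, -263.3, 325.1]
eef_rot: [-0.467, 0.532, -0.531, 0.466]
wrist_force: [1.1, 0.1, -2.3]
finger_gap: 48.7
```

```bash
python3 go.py 547.8 -290.9 240 -97.5
```

```text
t 25.5 pos [ 537.6 -263.3  325.1] yaw -97.43 tilt ydown [-0.002   0.0012 -1.    ]
tool shift mm [26.1 85.  13.8] tool y turn 0.07 F [ 1.1  0.1 -2.3] gap 48.72003061479666
```

jog_arm(
  steps="1 0.026 0.02 0.014 0 0 0; 1 0 0.03 0 0 0 0; 1 0 0.035 0 0 0 0; 1 0 0 0 0 0 0; 1 0 0 0 0 0 0",
)

```text
time: 26.12
ee_pos: [549.3, -291.5, 242.9]
eef_rot: [0.466, -0.531, 0.532, -0.467]
wrist_force: [-0.4, 0.2, -0.6]
finger_gap: 49.0
```

```bash
python3 go.py 547.8 -290.9 137 -97.5
python3 - <<'E'
from h import *
f0=manip.observe();f=manip.grab_frame('wrist');save('t4',f)
E
```

```text
t 26.125 pos [ 549.3 -291.5  242.9] yaw -97.47 tilt ydown [ 0.0023 -0.0012 -1.    ]
tool shift mm [ -0.5 105.9  -1.8] tool y turn 0.03 F [-0.4  0.2 -0.6] gap 48.9558932995889
```

View pics/t4.png

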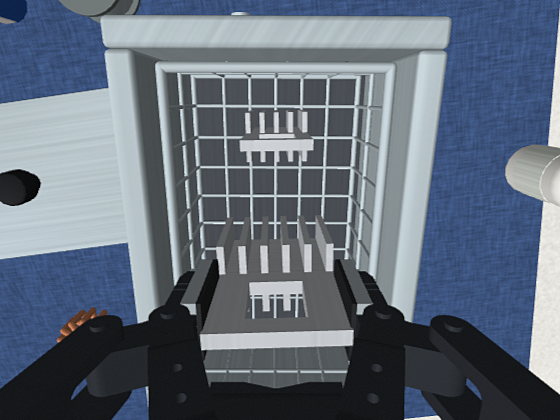

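jog_arm(
  steps="1 0 0.03 -0.001 0 0 0; 1 0 0.04 0 0 0 0; 1 0 0.028 0 0 0 0; 1 0 0 0 0 0 0; 1 0 0 0 0 0 0",
)

```text
time: 26.8
ee_pos: [549.0, -292.3, 145.6]
eef_rot: [0.466, -0.53, 0.533, -0.467]
wrist_force: [0.0, 0.6, -0.9]
finger_gap: 49.2
```

jog_arm(
  steps="1 0 0.005 0 0 0 0; 1 0 0.003 0 0 0 0; 1 0 0 0 0 0 0",
)

```text
time: 27.18
ee_pos: [547.7, -291.6, 135.5]
eef_rot: [0.466, -0.532, 0.532, -0.466]
wrist_force: [-0.3, -0.4, -2.4]
finger_gap: 48.8
```

jog_arm(
  steps="1 0 0.0015 0 0 0 0; 1 0 0.001 0 0 0 0; 1 0 0 0 0 0 0",
)

```text
time: 27.55
ee_pos: [547.9, -291.6, 135.3]
eef_rot: [0.466, -0.531, 0.533, -0.466]
wrist_force: [-3.8, 2.3, 9.9]
finger_gap: 49.3
```

jog_arm(
  steps="-0.3 0 0 0 0 0 0; -0.5 0 0 0 0 0 0; -0.5 0 0 0 0 0 0; -0.5 0 -0.02 0 0 0 0; -0.5 0 -0.04 0 0 0 0",
)

```text
time: 28.18
ee_pos: [546.6, -291.0, 191.3]
eef_rot: [-0.467, 0.534, -0.53, 0.465]
wrist_force: [0.1, -0.7, 1.0]
finger_gap: 63.9
```

jog_arm(
  steps="-0.5 0 -0.06 0 0 0 0; -0.5 0 -0.06 0 0 0 0; -0.5 0 0 0 0 0 0",
)

```text
time: 28.55
ee_pos: [549.5, -292.6, 318.7]
eef_rot: [0.465, -0.528, 0.536, -0.467]
wrist_force: [0.4, -0.5, -0.3]
finger_gap: 63.8
```

```bash
python3 go.py 479.6 343.5 320 -85.5
python3 - <<'E'
from h import *
f0=manip.observe();f=manip.grab_frame('wrist');save('t5',f)
E
```

```text
t 28.55 pos [ 549.5 -292.6  318.7] yaw -97.55 tilt ydown [ 0.0104 -0.0057 -0.9999]
tool shift mm [-621.4   -5.7 -152.8] tool y turn -12.05 F [ 0.4 -0.5 -0.3] gap 63.79249207251188
```

View pics/t5.png

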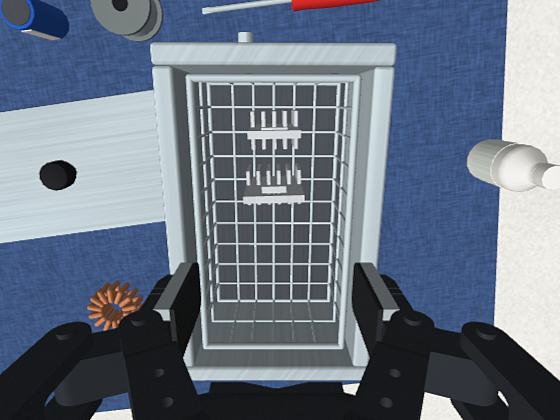

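jog_arm(
  steps="-0.5 -0.06 -0.005 -0.014 0 0 0; -0.5 -0.06 0 -0.014 0 0 0; -0.5 -0.06 0 -0.014 0 0 0; -0.5 -0.06 0 -0.014 0 0 0; -0.5 -0.06 0 -0.014 0 0 0",
)

```text
time: 29.22
ee_pos: [516.4, 16.9, 315.7]
eef_rot: [-0.467, 0.533, -0.531, 0.465]
wrist_force: [1.5, 0.6, 0.4]
finger_gap: 63.8
```

jog_arm(
  steps="-0.5 -0.06 0 -0.014 0 0 0; -0.5 -0.06 0 -0.014 0 0 0; -0.5 -0.06 0 -0.014 0 0 0; -0.5 -0.06 0 -0.014 0 0 0; -0.5 -0.06 0 -0.014 0 -6 0",
)

```text
time: 29.85
ee_pos: [486.6, 323.2, 315.6]
eef_rot: [-0.495, 0.506, -0.506, 0.493]
wrist_force: [0.4, -0.1, 0.3]
finger_gap: 64.2
```

jog_arm(
  steps="-0.5 -0.02 0.03 -0.012 0 -6 0; -0.5 0 0.03 0 0 0 0; -0.5 0 0 0 0 0 0; -0.5 0 0 0 0 0 0",
)

```text
time: 30.35
ee_pos: [476.5, 341.8, 258.0]
eef_rot: [-0.519, 0.48, -0.48, 0.519]
wrist_force: [-0.4, 0.2, 0.5]
finger_gap: 63.8
```

```bash
python3 go.py 479.6 343.5 168 -85.5
python3 - <<'E'
from h import *
f0=manip.observe();f=manip.grab_frame('wrist');save('p7',f);c=cam(f,f0);print(proj(c,[[479.6,343.5,211.5]]))
E
```

```text
t 30.35 pos [476.5 341.8 258. ] yaw -85.58 tilt ydown [ 1.e-04 -0.e+00 -1.e+00]
tool shift mm [-1.5 90.   3.2] tool y turn -0.08 F [-0.4  0.2  0.5] gap 63.77874729336681
[[273.76002128 231.08857037]]
```

View pics/p7.png

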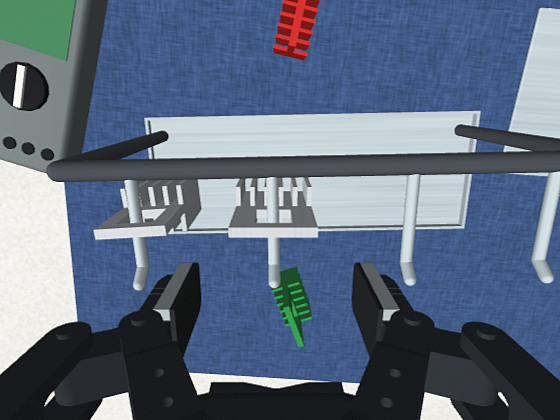

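Tab mid at px (273,231) matches the prediction. Descend and grip.

jog_arm(
  steps="-0.5 -0.0015 0.025 0.003 0 0 0; -0.5 0 0.035 0 0 0 0; -0.5 0 0.03 0 0 0 0; -0.5 0 0 0 0 0 0",
)

```text
time: 30.9
ee_pos: [478.6, 342.8, 166.8]
eef_rot: [0.52, -0.481, 0.48, -0.518]
wrist_force: [-0.3, 0.1, -0.0]
finger_gap: 64.4
```

jog_arm(
  steps="-0.1 0 0 0 0 0 0; 0.5 0 0 0 0 0 0; 1 0 0 0 0 0 0; 1 0 0 0 0 0 0",
)

```text
time: 31.4
ee_pos: [480.3, 344.3, 169.6]
eef_rot: [-0.518, 0.48, -0.481, 0.521]
wrist_force: [0.8, -1.4, 6.0]
finger_gap: 49.1
```

```bash
python3 go.py 479.6 343.5 183 -85.5
python3 - <<'E'
from h import *
f0=manip.observe();f=manip.grab_frame('wrist');save('p8',f)
E
```

```text
t 31.4 pos [480.3 344.3 169.6] yaw -85.55 tilt ydown [ 0.0039  0.0022 -1.    ]
tool shift mm [  0.7 -13.4  -0.7] tool y turn -0.05 F [ 0.8 -1.4  6. ] gap 49.061004098446844
```

View pics/p8.png

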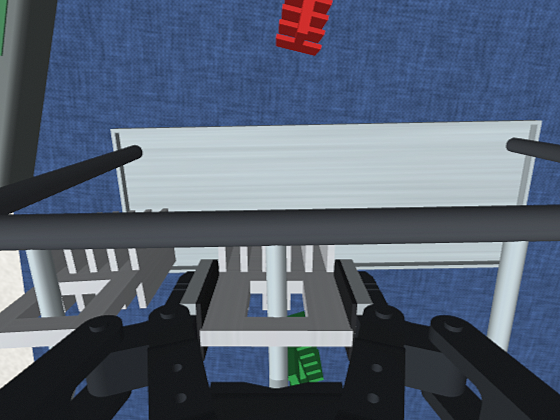

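jog_arm(
  steps="1 0 -0.008 0 0 0 0; 1 0 -0.006 0 0 0 0; 1 0 0 0 0 0 0; 1 0 0 -0.02 0 0 0; 1 0 0 -0.025 0 0 0",
)

```text
time: 32.08
ee_pos: [433.7, 339.9, 181.2]
eef_rot: [0.519, -0.48, 0.48, -0.519]
wrist_force: [-0.5, 0.4, -1.1]
finger_gap: 49.1
```

jog_arm(
  steps="1 0 0 -0.02 0 0 0; 1 0 -0.02 0 0 0 0; 1 0 -0.05 0 0 0 0; 1 0 -0.05 0 0 0 0; 1 0 -0.03 0 0 0 0",
)

```text
time: 32.7
ee_pos: [414.4, 339.0, 334.5]
eef_rot: [-0.518, 0.48, -0.48, 0.52]
wrist_force: [0.2, 0.2, -1.6]
finger_gap: 48.8
```

```bash
python3 go.py 496.2 -284.1 325 -97.5
python3 - <<'E'
from h import *
f0=manip.observe();f=manip.grab_frame('wrist');save('p9',f)
E
```

```text
t 32.7 pos [414.4 339.  334.5] yaw -85.54 tilt ydown [ 0.0031  0.0022 -1.    ]
tool shift mm [627.6   8.4  33.1] tool y turn 11.96 F [ 0.2  0.2 -1.6] gap 48.846970027508675
```

View pics/p9.png

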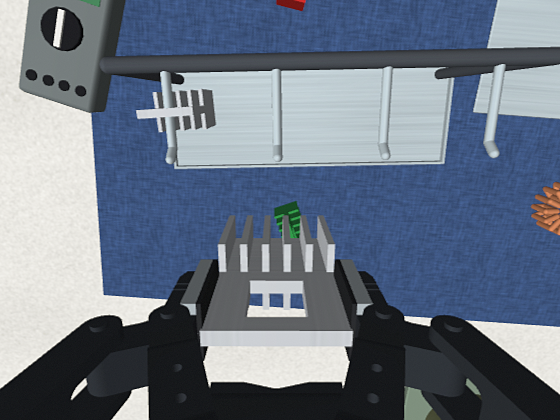

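jog_arm(
  steps="1 0.05 0 0.003 0 0 0; 1 0.06 0 0.003 0 0 0; 1 0.06 0 0.003 0 0 0; 1 0.06 0 0.003 0 0 0; 1 0.06 0 0.003 0 0 0",
)

```text
time: 33.38
ee_pos: [451.2, 48.9, 330.9]
eef_rot: [0.519, -0.48, 0.48, -0.519]
wrist_force: [1.7, 0.2, -2.3]
finger_gap: 49.1
```

jog_arm(
  steps="1 0.06 0 0.003 0 0 0; 1 0.06 0 0.003 0 0 0; 1 0.06 0 0.003 0 0 0; 1 0.06 0 0.003 0 0 0; 1 0.06 0 0.003 0 6 0",
)

```text
time: 34.0
ee_pos: [489.6, -249.0, 330.9]
eef_rot: [-0.492, 0.508, -0.507, 0.492]
wrist_force: [1.8, 0.2, -1.1]
finger_gap: 48.9
```

jog_arm(
  steps="1 0.02 0.005 0 0 6 0; 1 0 0 0 0 0 0; 1 0 0 0 0 0 0",
)

```text
time: 34.38
ee_pos: [489.2, -266.3, 326.3]
eef_rot: [-0.466, 0.532, -0.531, 0.467]
wrist_force: [-0.1, 0.7, -1.0]
finger_gap: 49.0
```

```bash
python3 go.py 496.2 -284.1 240 -97.5
```

```text
t 34.375 pos [ 489.2 -266.3  326.3] yaw -97.46 tilt ydown [-5.e-04  1.e-03 -1.e+00]
tool shift mm [16.8 86.3  9.3] tool y turn 0.04 F [-0.1  0.7 -1. ] gap 49.025250496685416
```

jog_arm(
  steps="1 0.0165 0.02 0.0093 0 0 0; 1 0 0.03 0 0 0 0; 1 0 0.035 0 0 0 0; 1 0 0 0 0 0 0; 1 0 0 0 0 0 0",
)

```text
time: 35.0
ee_pos: [497.2, -285.0, 242.6]
eef_rot: [0.466, -0.531, 0.532, -0.466]
wrist_force: [0.3, -0.3, 0.1]
finger_gap: 49.1
```

```bash
python3 go.py 496.2 -284.1 137 -97.5
python3 - <<'E'
from h import *
f0=manip.observe();f=manip.grab_frame('wrist');save('t6',f)
E
```

```text
t 35.0 pos [ 497.2 -285.   242.6] yaw -97.51 tilt ydown [ 0.0015 -0.001  -1.    ]
tool shift mm [ -0.9 105.6  -1.3] tool y turn -0.01 F [ 0.3 -0.3  0.1] gap 49.06040755076266
```

View pics/t6.png

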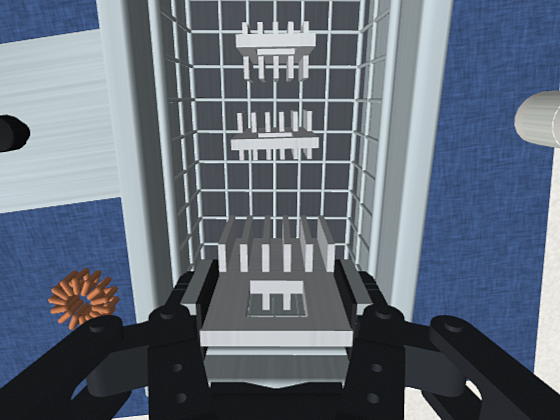

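jog_arm(
  steps="1 -0.001 0.03 -0.001 0 0 0; 1 0 0.04 0 0 0 0; 1 0 0.028 0 0 0 0; 1 0 0 0 0 0 0; 1 0 0 0 0 0 0",
)

```text
time: 35.67
ee_pos: [496.9, -284.5, 145.8]
eef_rot: [0.466, -0.53, 0.533, -0.466]
wrist_force: [0.8, 0.4, -1.1]
finger_gap: 48.7
```

jog_arm(
  steps="1 0 0.005 0 0 0 0; 1 0 0.003 0 0 0 0; 1 0 0 0 0 0 0",
)

```text
time: 36.05
ee_pos: [495.5, -283.7, 135.8]
eef_rot: [0.466, -0.532, 0.532, -0.466]
wrist_force: [0.5, 0.8, 0.6]
finger_gap: 49.3
```

jog_arm(
  steps="1 0 0.0015 0 0 0 0; 1 0 0.001 0 0 0 0; 1 0 0 0 0 0 0",
)

```text
time: 36.42
ee_pos: [495.8, -283.8, 135.5]
eef_rot: [0.466, -0.531, 0.532, -0.466]
wrist_force: [-4.0, 1.8, 10.6]
finger_gap: 49.0
```

jog_arm(
  steps="-0.3 0 0 0 0 0 0; -0.5 0 0 0 0 0 0; -0.5 0 0 0 0 0 0; -0.5 0 -0.02 0 0 0 0; -0.5 0 -0.04 0 0 0 0",
)

```text
time: 37.05
ee_pos: [494.6, -283.1, 192.0]
eef_rot: [-0.466, 0.533, -0.53, 0.465]
wrist_force: [-0.2, -0.6, -0.4]
finger_gap: 64.0
```

jog_arm(
  steps="-0.5 0 -0.06 0 0 0 0; -0.5 0 -0.06 0 0 0 0; -0.5 0 0 0 0 0 0",
)

```text
time: 37.42
ee_pos: [497.5, -284.8, 318.8]
eef_rot: [0.465, -0.528, 0.536, -0.467]
wrist_force: [-0.2, 0.8, -1.5]
finger_gap: 64.0
```

```bash
python3 go.py 473.6 424 320 -85.5
python3 - <<'E'
from h import *
f0=manip.observe();f=manip.grab_frame('wrist');save('t7',f)
E
```

```text
t 37.425 pos [ 497.5 -284.8  318.8] yaw -97.55 tilt ydown [ 0.0099 -0.0059 -0.9999]
tool shift mm [-699.5   -5.6 -116.8] tool y turn -12.05 F [-0.2  0.8 -1.5] gap 64.00751368461127
```

View pics/t7.png

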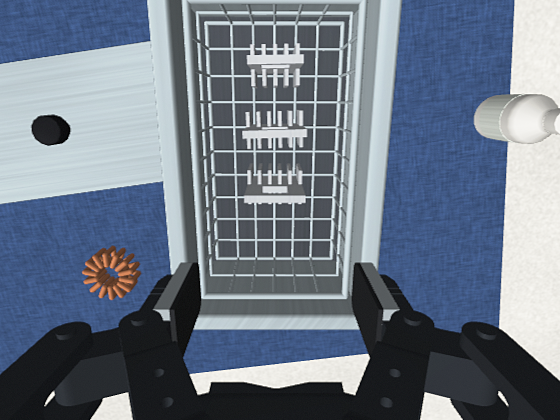

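jog_arm(
  steps="-0.4 -0.06 -0.005 -0.0095 0 0 0; -0.4 -0.06 0 -0.0095 0 0 0; -0.4 -0.06 0 -0.0095 0 0 0; -0.4 -0.06 0 -0.0095 0 0 0; -0.4 -0.06 0 -0.0095 0 0 0",
)

```text
time: 38.1
ee_pos: [486.9, 21.8, 316.3]
eef_rot: [-0.467, 0.533, -0.531, 0.465]
wrist_force: [1.0, 0.3, 0.4]
finger_gap: 59.9
```

jog_arm(
  steps="-0.4 -0.06 0 -0.0095 0 0 0; -0.4 -0.06 0 -0.0095 0 0 0; -0.4 -0.06 0 -0.0095 0 0 0; -0.4 -0.06 0 -0.0095 0 0 0; -0.4 -0.06 0 -0.0095 0 0 0",
)

```text
time: 38.72
ee_pos: [479.4, 325.2, 316.1]
eef_rot: [-0.467, 0.532, -0.532, 0.465]
wrist_force: [0.2, 0.3, 0.5]
finger_gap: 59.6
```

jog_arm(
  steps="-0.4 -0.06 0 -0.01 0 0 0; -0.4 -0.04 0 -0.01 0 -6 0; -0.4 0 0.03 0 0 -6 0; -0.4 0 0.03 0 0 0 0; -0.4 0 0 0 0 0 0",
)

```text
time: 39.35
ee_pos: [471.9, 424.1, 253.7]
eef_rot: [0.522, -0.48, 0.48, -0.516]
wrist_force: [0.2, -0.3, 0.2]
finger_gap: 60.0
```

```bash
python3 go.py 473.6 424 168 -85.5
python3 - <<'E'
from h import *
f0=manip.observe();f=manip.grab_frame('wrist');save('p10',f);c=cam(f,f0);print(proj(c,[[473.6,424,211.5]]),f0['q'])
E
```

```text
t 39.35 pos [471.9 424.1 253.7] yaw -85.53 tilt ydown [-0.007  -0.0062 -1.    ]
tool shift mm [-0.2 85.7  2.3] tool y turn -0.03 F [ 0.2 -0.3  0.2] gap 59.99120779994628
[[276.43560781 235.93122629]] [ 7.14048200e-01  4.07894906e-01  1.37289992e+00 -1.02352894e-04
  1.37013117e+00  2.20693050e+00]
```

View pics/p10.png

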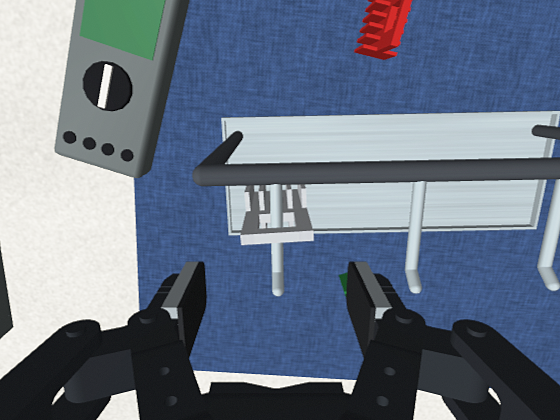

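jog_arm(
  steps="-0.4 0 0.02 0.001 0 0 0; -0.4 0 0.035 0 0 0 0; -0.4 0 0.03 0 0 0 0; -0.4 0 0 0 0 0 0",
)

```text
time: 39.9
ee_pos: [474.0, 424.7, 172.1]
eef_rot: [0.52, -0.48, 0.48, -0.518]
wrist_force: [-0.3, 0.6, 1.2]
finger_gap: 59.4
```

jog_arm(
  steps="0.1 0 0 0 0 0 0; 0.5 0 0 0 0 0 0; 1 0 0 0 0 0 0; 1 0 0 0 0 0 0",
)

```text
time: 40.4
ee_pos: [475.7, 426.4, 175.5]
eef_rot: [-0.517, 0.48, -0.48, 0.521]
wrist_force: [0.5, 0.6, 6.1]
finger_gap: 38.8
```

```bash
python3 go.py 473.6 424 183 -85.5
python3 - <<'E'
from h import *
f0=manip.observe();f=manip.grab_frame('wrist');save('p11',f)
E
```

```text
t 40.4 pos [475.7 426.4 175.5] yaw -85.55 tilt ydown [ 0.0039  0.0033 -1.    ]
tool shift mm [ 2.2 -7.5 -2.3] tool y turn -0.05 F [0.5 0.6 6.1] gap 38.78186145604757
```

View pics/p11.png

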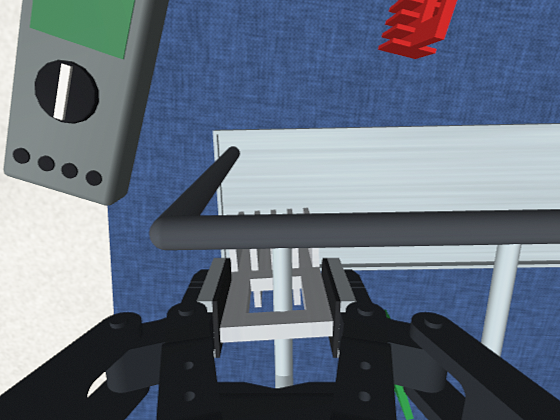

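jog_arm(
  steps="1 0 -0.008 0 0 0 0; 1 0 -0.006 0 0 0 0; 1 0 0 0 0 0 0; 1 0 0 -0.02 0 0 0; 1 0 0 -0.025 0 0 0",
)

```text
time: 41.08
ee_pos: [429.3, 421.6, 186.6]
eef_rot: [0.519, -0.48, 0.48, -0.519]
wrist_force: [-0.4, -0.1, -0.7]
finger_gap: 38.5
```

jog_arm(
  steps="1 0 0 -0.02 0 0 0; 1 0 -0.02 0 0 0 0; 1 0 -0.05 0 0 0 0; 1 0 -0.05 0 0 0 0; 1 0 -0.03 0 0 0 0",
)

```text
time: 41.7
ee_pos: [409.8, 420.7, 340.1]
eef_rot: [-0.518, 0.48, -0.48, 0.52]
wrist_force: [1.3, 0.7, -1.6]
finger_gap: 38.7
```

```bash
python3 go.py 444.7 -277.3 325 -97.5
python3 - <<'E'
from h import *
f0=manip.observe();f=manip.grab_frame('wrist');save('p12',f)
E
```

```text
t 41.7 pos [409.8 420.7 340.1] yaw -85.54 tilt ydown [ 0.0028  0.0026 -1.    ]
tool shift mm [698.6  13.5 -19.5] tool y turn 11.96 F [ 1.3  0.7 -1.6] gap 38.65171008585539
```

View pics/p12.png

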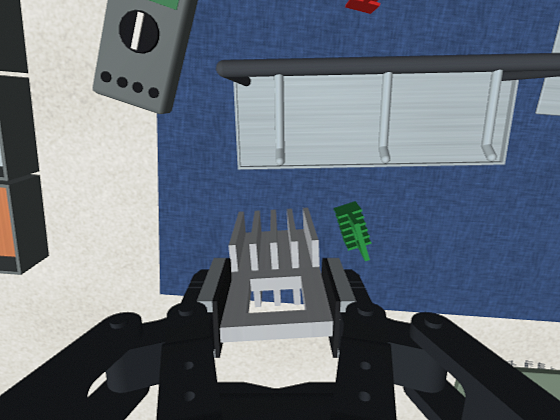

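jog_arm(
  steps="1 0.05 0 -0.001 0 0 0; 1 0.06 0 -0.002 0 0 0; 1 0.06 0 -0.002 0 0 0; 1 0.06 0 -0.002 0 0 0; 1 0.06 0 -0.002 0 0 0",
)

```text
time: 42.38
ee_pos: [422.6, 128.7, 336.5]
eef_rot: [0.519, -0.48, 0.48, -0.519]
wrist_force: [1.4, -0.9, -1.4]
finger_gap: 39.0
```

jog_arm(
  steps="1 0.06 0 -0.002 0 0 0; 1 0.06 0 -0.002 0 0 0; 1 0.06 0 -0.002 0 0 0; 1 0.06 0 -0.002 0 0 0; 1 0.06 0 -0.002 0 0 0",
)

```text
time: 43.0
ee_pos: [436.0, -171.0, 336.6]
eef_rot: [-0.519, 0.48, -0.48, 0.519]
wrist_force: [0.6, 0.4, -0.6]
finger_gap: 38.7
```

jog_arm(
  steps="1 0.06 0 0 0 0 0; 1 0.04 0 0 0 6 0; 1 0 0 0 0 6 0; 1 0 0 0 0 0 0; 1 0 0 0 0 0 0",
)

```text
time: 43.62
ee_pos: [444.2, -268.5, 336.9]
eef_rot: [-0.467, 0.532, -0.531, 0.467]
wrist_force: [-0.2, 0.8, -1.0]
finger_gap: 39.0
```

```bash
python3 go.py 444.7 -277.3 245 -97.5
```

```text
t 43.625 pos [ 444.2 -268.5  336.9] yaw -97.43 tilt ydown [-3.e-04  3.e-04 -1.e+00]
tool shift mm [ 8.7 91.9  1.7] tool y turn 0.07 F [-0.2  0.8 -1. ] gap 38.98849675764609
```

jog_arm(
  steps="1 0.0085 0.02 0.0015 0 0 0; 1 0 0.035 0 0 0 0; 1 0 0.035 0 0 0 0; 1 0 0 0 0 0 0; 1 0 0 0 0 0 0",
)

```text
time: 44.25
ee_pos: [445.5, -277.7, 248.7]
eef_rot: [0.466, -0.531, 0.532, -0.467]
wrist_force: [0.5, -0.8, -0.5]
finger_gap: 39.0
```

```bash
python3 go.py 444.7 -277.3 153 -97.5
python3 - <<'E'
from h import *
f0=manip.observe();f=manip.grab_frame('wrist');save('t8',f)
E
```

```text
t 44.25 pos [ 445.5 -277.7  248.7] yaw -97.49 tilt ydown [ 0.0022 -0.0014 -1.    ]
tool shift mm [-0.5 95.7 -1.1] tool y turn 0.01 F [ 0.5 -0.8 -0.5] gap 38.968703195090676
```

View pics/t8.png

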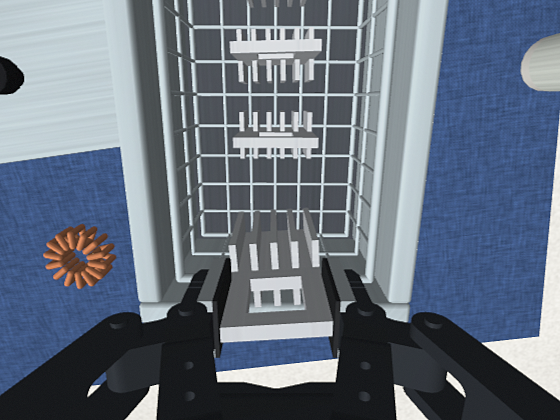

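jog_arm(
  steps="1 0 0.03 -0.001 0 0 0; 1 0 0.035 0 0 0 0; 1 0 0.02 0 0 0 0; 1 0 0 0 0 0 0; 1 0 0 0 0 0 0",
)

```text
time: 44.92
ee_pos: [444.9, -278.2, 164.1]
eef_rot: [0.466, -0.531, 0.533, -0.466]
wrist_force: [-0.4, -0.7, -0.6]
finger_gap: 38.9
```

jog_arm(
  steps="1 0 0.004 0 0 0 0; 1 0 0.002 0 0 0 0; 1 0 0 0 0 0 0",
)

```text
time: 45.3
ee_pos: [443.7, -277.5, 156.3]
eef_rot: [0.466, -0.532, 0.532, -0.466]
wrist_force: [-0.9, 0.3, -1.1]
finger_gap: 38.5
```

jog_arm(
  steps="1 0 0.003 0 0 0 0; 1 0 0.001 0 0 0 0; 1 0 0 0 0 0 0",
)

```text
time: 45.68
ee_pos: [443.7, -277.5, 152.1]
eef_rot: [-0.466, 0.532, -0.532, 0.466]
wrist_force: [-0.3, -1.0, -0.4]
finger_gap: 39.0
```

jog_arm(
  steps="1 0 0.002 0 0 0 0; 1 0 0.001 0 0 0 0; 1 0 0 0 0 0 0",
)

```text
time: 46.05
ee_pos: [444.1, -277.6, 151.4]
eef_rot: [0.466, -0.531, 0.533, -0.466]
wrist_force: [-2.5, 3.6, 11.9]
finger_gap: 38.4
```

jog_arm(
  steps="-0.1 0 0 0 0 0 0; -0.35 0 0 0 0 0 0; -0.35 0 0 0 0 0 0; -0.35 0 -0.02 0 0 0 0; -0.35 0 -0.04 0 0 0 0",
)

```text
time: 46.68
ee_pos: [442.7, -276.9, 208.1]
eef_rot: [-0.466, 0.533, -0.53, 0.466]
wrist_force: [0.5, -0.9, -0.7]
finger_gap: 57.6
```

jog_arm(
  steps="-0.5 0 -0.06 -0.03 0 0 0; -0.5 0 -0.06 -0.03 0 0 0; -0.5 0 0 -0.03 0 0 0; -0.5 0 0 0 0 0 0; -0.5 0 0 0 0 0 0",
)

```text
time: 47.3
ee_pos: [358.9, -266.3, 320.5]
eef_rot: [-0.466, 0.532, -0.532, 0.466]
wrist_force: [0.9, -0.1, 0.1]
finger_gap: 64.0
```

Run:
```python
from h import *
f0=manip.observe();f=manip.grab_frame('wrist');save('t9',f);c=cam(f,f0);print(f0['ee_pos'])
a=-.131
for s in (78,26,-26,-78): print(s,proj(c,[522+s*np.cos(a),-287.5+s*np.sin(a),187]).round())
f=manip.grab_frame('side');save('t9s',f)
```

```text
[ 358.91471913 -266.27662235  320.54196896]
78 [[ 276. -198.]]
26 [[276. -93.]]
-26 [[276.  -1.]]
-78 [[276.  80.]]
```

View pics/t9.png

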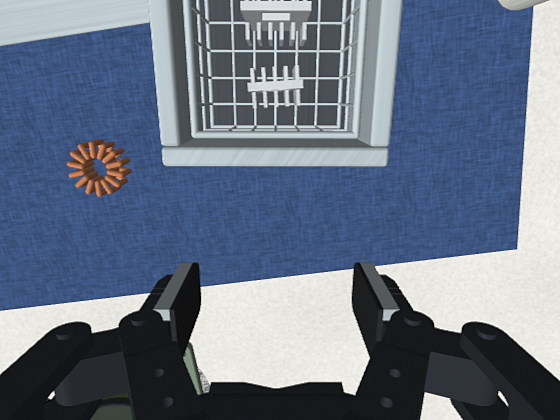

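View pics/t9s.png

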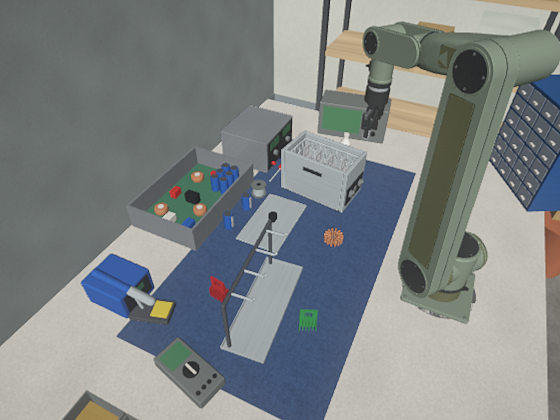

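```bash
python3 go.py 490 -30 330 -90
```

```text
t 47.4 pos [ 359.2 -266.3  320.2] yaw -97.53 tilt ydown [-8.e-04  1.e-03 -1.e+00]
tool shift mm [-251.4   -9.6   98.7] tool y turn -7.53 F [ 0.4 -0.4 -0.3] gap 63.7399728699441
```

jog_arm(
  steps="-1 -0.05 -0.01 0.02 0 0 0; -1 -0.05 0 0.02 0 0 0; -1 -0.05 0 0.02 0 0 0; -1 -0.05 0 0.02 0 0 0; -1 -0.05 0 0.02 0 -7.5 0",
)

```text
time: 48.02
ee_pos: [491.9, -29.5, 330.2]
eef_rot: [0.501, -0.499, 0.499, -0.501]
wrist_force: [1.2, -0.4, -0.1]
finger_gap: 85.6
```

jog_arm(
  steps="-1 0 0 0 0 0 0; -1 0 0 0 0 0 0; -1 0 0 0 0 0 0",
)

```text
time: 48.4
ee_pos: [490.3, -32.4, 330.9]
eef_rot: [-0.5, 0.501, -0.501, 0.499]
wrist_force: [-0.2, 0.6, -0.2]
finger_gap: 85.5
```

Run:
```python
from h import *
f0=manip.observe();f=manip.grab_frame('wrist');save('l1',f);print(f0['ee_pos'])
f=manip.grab_frame('scene');save('l1s',f)
```

```text
[490.26562237 -32.41831393 330.85197139]
```

View pics/l1.png

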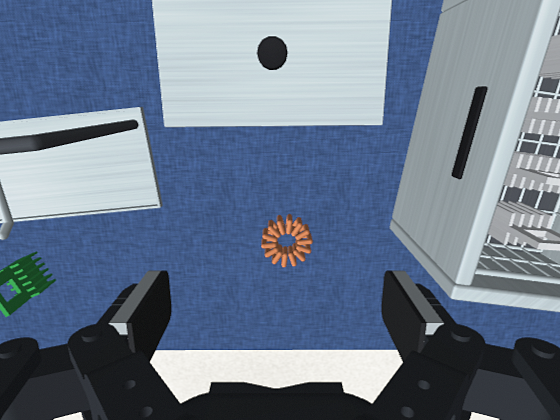

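View pics/l1s.png

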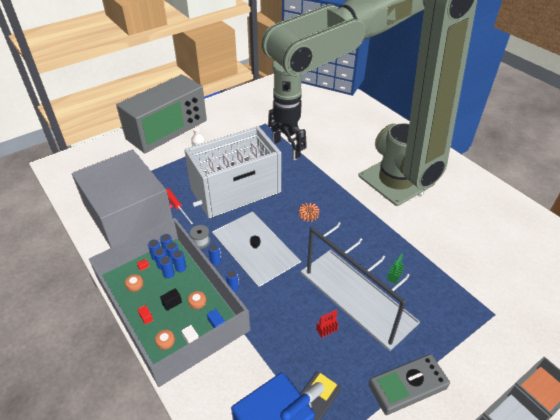

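```bash
python3 - <<'E'
from h import *
f0=manip.observe();f=manip.grab_frame('wrist');c=cam(f,f0)
A=onz(c,(164,127),14);B=onz(c,(383,125),14);k=onz(c,(272,52),47);print(A,B,np.linalg.norm(A-B),k,np.degrees(np.arctan2((A-B)[1],(A-B)[0])))
m=(A+B)/2;d=(A-B)/np.linalg.norm(A-B);n=np.array([d[1],-d[0],0]);print('centre from edge',m+81*n)
E
python3 go.py 590 -32 150 -90
```

```text
[530.1576435  106.84165824  14.        ] [ 531.69648059 -165.48963664   14.        ] 272.3356425245899 [612.2865865  -28.40981934  47.        ] 90.32375248072164
centre from edge [611.92576894 -28.86629735  14.        ]
t 48.55 pos [490.3 -32.4 331.2] yaw -90.16 tilt ydown [ 3.e-04 -1.e-04 -1.e+00]
tool shift mm [ -0.7 181.2  99.7] tool y turn -0.16 F [0.2 0.  0.5] gap 85.39689586721546
```

jog_arm(
  steps="-1 0 0.03 0.06 0 0 0; -1 -0.003 0.06 0.06 0 0 0; -1 0 0.06 0.002 0 0 0; -1 0 0.03 0 0 0 0; -1 0 0 0 0 0 0",
)

```text
time: 49.18
ee_pos: [591.0, -30.0, 166.5]
eef_rot: [-0.501, 0.502, -0.499, 0.498]
wrist_force: [-0.7, -0.4, 0.4]
finger_gap: 85.5
```

```bash
python3 go.py 612.1 -28.6 16 -89.7
python3 - <<'E'
from h import *
f0=manip.observe();f=manip.grab_frame('wrist');c=cam(f,f0);save('l2',f);print(proj(c,[612.1,-28.6,48]))
E
```

```text
t 49.175 pos [591.  -30.  166.5] yaw -90.12 tilt ydown [-5.8e-03  4.0e-04 -1.0e+00]
tool shift mm [ -1.4 150.4  22. ] tool y turn -0.42 F [-0.7 -0.4  0.4] gap 85.48654126168479
[[274.35663039 172.59254509]]
```

View pics/l2.png

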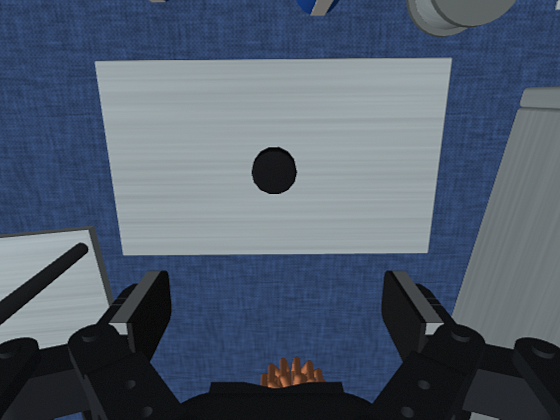

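jog_arm(
  steps="-1 -0.001 0.03 0.02 0 -0.4 0; -1 0 0.05 0 0 0 0; -1 0 0.045 0 0 0 0; -1 0 0 0 0 0 0; -1 0 0 0 0 0 0",
)

```text
time: 49.85
ee_pos: [614.9, -28.7, 47.0]
eef_rot: [-0.5, 0.497, -0.5, 0.503]
wrist_force: [-0.4, -0.2, 1.0]
finger_gap: 85.4
```

```bash
python3 go.py 612.1 -28.6 16 -89.7
```

```text
t 49.85 pos [614.9 -28.7  47. ] yaw -89.66 tilt ydown [ 5.6e-03 -4.0e-04 -1.0e+00]
tool shift mm [-0.2 31.  -3. ] tool y turn 0.04 F [-0.4 -0.2  1. ] gap 85.42442853877986
```

jog_arm(
  steps="-1 0 0.018 -0.001 0 0 0; -1 0 0.004 0 0 0 0; -1 0 0 0 0 0 0; -1 0 0 0 0 0 0",
)

```text
time: 50.35
ee_pos: [612.5, -28.5, 23.3]
eef_rot: [-0.501, 0.498, -0.499, 0.502]
wrist_force: [-0.5, -0.5, 0.2]
finger_gap: 85.2
```

```bash
python3 go.py 612.1 -28.6 15 -89.7
python3 - <<'E'
from h import *
f0=manip.observe();f=manip.grab_frame('wrist');c=cam(f,f0);save('l3',f)
E
```

```text
t 50.35 pos [612.5 -28.5  23.3] yaw -89.65 tilt ydown [ 2.4e-03 -2.0e-04 -1.0e+00]
tool shift mm [ 0.1  8.3 -0.4] tool y turn 0.05 F [-0.5 -0.5  0.2] gap 85.24794112990813
```

View pics/l3.png

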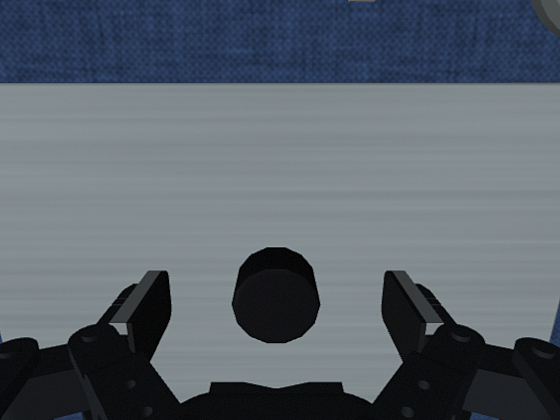

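jog_arm(
  steps="-1 0 0.006 0 0 0 0; -1 0 0 0 0 0 0; -1 0 0 0 0 0 0",
)

```text
time: 50.78
ee_pos: [611.6, -28.4, 15.8]
eef_rot: [0.502, -0.499, 0.498, -0.501]
wrist_force: [0.0, 0.2, 0.2]
finger_gap: 85.5
```

jog_arm(
  steps="0.3 0 0 0 0 0 0; 0.8 0 0 0 0 0 0; 1 0 0 0 0 0 0; 1 0 0 0 0 0 0; 1 0 0 0 0 0 0",
  newtons=70,
)

```text
time: 51.4
ee_pos: [611.8, -28.4, 16.3]
eef_rot: [-0.501, 0.498, -0.499, 0.502]
wrist_force: [-0.1, 1.1, 3.6]
finger_gap: 32.5
```

jog_arm(
  steps="1 0 -0.01 0 0 0 0; 1 0 -0.03 0 0 0 0; 1 0 -0.06 0 0 0 0; 1 0 -0.06 0 0 0 0; 1 0 -0.06 0 0 0 0",
)

```text
time: 52.02
ee_pos: [610.8, -28.5, 237.4]
eef_rot: [0.502, -0.499, 0.498, -0.501]
wrist_force: [0.7, 0.5, -3.9]
finger_gap: 31.9
```

jog_arm(
  steps="1 0 -0.06 0 0 -10.5 0; 1 0 0 0 0 -10.5 0; 1 0 0 0 0 -10.5 0; 1 0 0 0 0 -10.5 0; 1 0 0 0 0 -10.5 0",
)

```text
time: 52.65
ee_pos: [610.9, -28.5, 295.2]
eef_rot: [0.671, -0.224, 0.223, -0.671]
wrist_force: [0.6, 0.2, -3.3]
finger_gap: 32.6
```

jog_arm(
  steps="1 0 0 0 0 -10.5 0; 1 0 0 0 0 -10.5 0; 1 0 0 0 0 -8 0; 1 0 0 0 0 0 0; 1 0 0 0 0 0 0",
)

```text
time: 53.28
ee_pos: [611.3, -28.5, 295.6]
eef_rot: [0.705, -0.051, 0.051, -0.705]
wrist_force: [-0.0, -0.8, -3.5]
finger_gap: 32.2
```

```bash
python3 go.py 522 -287.5 290 -7.5;  python3 - <<'E'
from h import *
f0=manip.observe();f=manip.grab_frame('wrist');c=cam(f,f0);save('l4',f)
E
```

```text
t 53.275 pos [611.3 -28.5 295.6] yaw -8.27 tilt ydown [-9.e-04 -0.e+00 -1.e+00]
tool shift mm [ -51.1    5.7 -269.2] tool y turn -0.77 F [-0.  -0.8 -3.5] gap 32.21496131944492
```

View pics/l4.png

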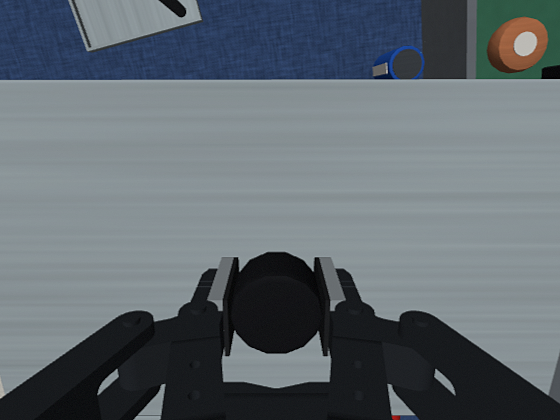

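```bash
python3 - <<'E'
from h import *
f0=manip.observe();f=manip.grab_frame('wrist')
T=f
def cc(pos,yaw,down):
    y=np.array(down,float);y/=np.linalg.norm(y);x=np.array([np.cos(np.radians(yaw)),np.sin(np.radians(yaw)),0]);x-=y*(x@y);x/=np.linalg.norm(x);z=np.cross(x,y)
    q=R.from_matrix(np.c_[x,y,z]).as_quat();return cam(f,{'eef_rot':q,'ee_pos':pos})
a=-.131;M=np.array([[np.cos(a),-np.sin(a)],[np.sin(a),np.cos(a)]])
def loc(c,uv,z): return ((onz(c,uv,z)[:2]-[522,-287.5])@M).round(1)
c9=cc([358.91,-266.28,320.54],-97.53,[-8e-4,1e-3,-1])
print('t9 near',[loc(c9,p,195) for p in ((163,150),(163,165),(387,148),(387,164))])
print('t9 basket floor near',loc(c9,(203,130),95),loc(c9,(349,128),95),'side outer',loc(c9,(152,20),195),loc(c9,(399,20),195))
c5=cc([549.5,-292.6,318.7],-97.55,[.0104,-.0057,-.9999])
print('t5 far',[loc(c5,p,195) for p in ((152,48),(395,45),(152,66),(395,63))],'near',[loc(c5,p,195) for p in((280,362),(280,378))])
c6=cc([497.2,-285,242.6],-97.51,[.0015,-.001,-1])
print('t6',loc(c6,(122,200),195),loc(c6,(430,200),195))
E
cp pics/t9.png pics/t9c.png; python3 -c "
import cv2
im=cv2.imread('pics/t9.png')[0:175,140:410];cv2.imwrite('pics/t9z.png',cv2.resize(im,None,fx=2.9,fy=2.9,interpolation=cv2.INTER_CUBIC))
im=cv2.imread('pics/t5.png')[35:395,140:410];cv2.imwrite('pics/t5z.png',cv2.resize(im,None,fx=1.6,fy=1.6,interpolation=cv2.INTER_CUBIC))"
```

```text
t9 near [array([-127.1,   83.2]), array([-138.3,   84.2]), array([-125.8,  -82.2]), array([-137.7,  -83.3])]
t9 basket floor near [-121.2   72.6] [-119.3  -73.1] side outer [-40.4  82.6] [-40.5 -82.7]
t5 far [array([136.2,  82.1]), array([138. , -83.3]), array([124.7,  83.2]), array([126.5, -84.4])] near [array([-118.8,   -5.5]), array([-135.8,   -5.5])]
t6 [-3.8 83.2] [ -3.9 -85.1]
```

View pics/t9z.png

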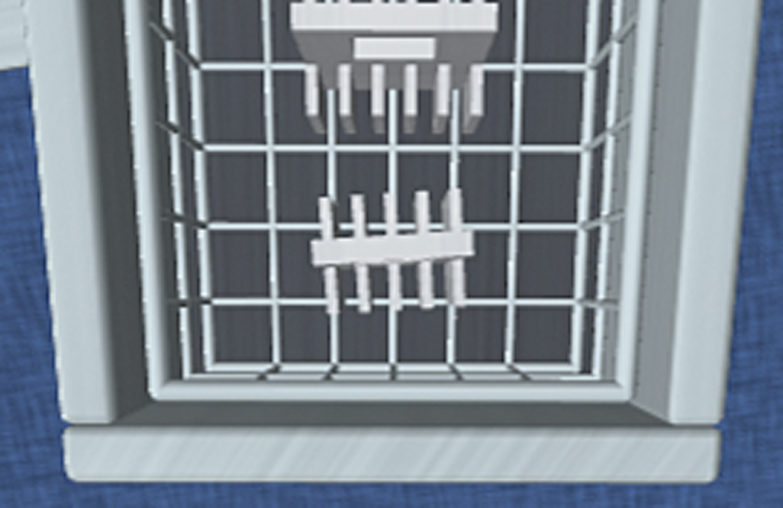

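View pics/t5z.png

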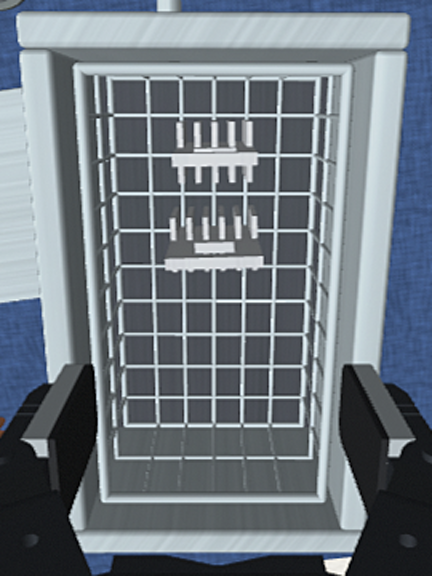

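```bash
python3 - <<'E'
from h import *
f0=manip.observe();f=manip.grab_frame('wrist');c=cam(f,f0);g=cv2.cvtColor(f['color'],cv2.COLOR_RGB2GRAY).astype(int)
M=R.from_quat(f0['eef_rot']).as_matrix();p0=np.array(f0['ee_pos'])
for u in (100,200,280,350,400):
    col=g[60:110,u];v=60+np.argmax(np.diff(col))+.5
    P=onz(c,(u,v),p0[2]-2.3);print(u,v,(M.T@(P-p0)).round(1))
k=onz(c,(276,318),p0[2]-16.3+48);print('knob',(M.T@(k-p0)).round(1))
E
python3 go.py 522 -287.5 290 -7.5
```

```text
100 79.5 [-66.5   2.3  81.1]
200 79.5 [-28.7   2.3  81.1]
280 78.5 [ 1.6  2.3 81.5]
350 78.5 [28.   2.3 81.5]
400 78.5 [46.9  2.3 81.4]
knob [ -0.  -31.7   0.1]
t 53.425 pos [611.5 -28.4 295.9] yaw -8.2 tilt ydown [-2.e-04 -0.e+00 -1.e+00]
tool shift mm [ -51.6    5.9 -269.2] tool y turn -0.7 F [ 0.1 -0.  -4.2] gap 32.0647246376725
```

jog_arm(
  steps="1 -0.01 0 -0.05 0 0 0; 1 -0.01 0 -0.055 0 0 0; 1 -0.01 0 -0.055 0 0 0; 1 -0.01 0 -0.055 0 0 0; 1 -0.0115 0 -0.052 0 -0.7 0",
)

```text
time: 54.05
ee_pos: [522.1, -287.2, 296.0]
eef_rot: [0.706, -0.046, 0.046, -0.706]
wrist_force: [0.9, -0.4, -3.5]
finger_gap: 32.3
```

jog_arm(
  steps="1 0 0.02 0 0 0 0; 1 0 0.02 0 0 0 0; 1 0 0 0 0 0 0; 1 0 0 0 0 0 0",
)

```text
time: 54.55
ee_pos: [523.3, -285.6, 256.9]
eef_rot: [0.706, -0.045, 0.046, -0.705]
wrist_force: [0.2, -0.3, -3.4]
finger_gap: 31.9
```

```bash
python3 go.py 522 -287.7 220 -7.5;  python3 - <<'E'
from h import *
f0=manip.observe();f=manip.grab_frame('wrist');c=cam(f,f0);save('l5',f)
E
```

```text
t 54.55 pos [ 523.3 -285.6  256.9] yaw -7.45 tilt ydown [ 1.4e-03 -8.0e-04 -1.0e+00]
tool shift mm [-1.  36.9 -2.3] tool y turn 0.05 F [ 0.2 -0.3 -3.4] gap 31.882107842165574
```

View pics/l5.png

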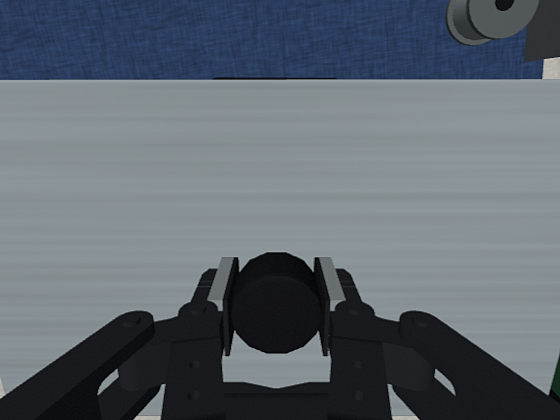

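jog_arm(
  steps="1 -0.001 0.015 -0.0022 0 0 0; 1 0 0.015 0 0 0 0; 1 0 0 0 0 0 0; 1 0 0 0 0 0 0",
)

```text
time: 55.1
ee_pos: [521.6, -287.5, 225.9]
eef_rot: [-0.706, 0.046, -0.046, 0.706]
wrist_force: [0.4, -0.4, -4.1]
finger_gap: 32.3
```

```bash
python3 go.py 522 -287.7 201 -7.5;  python3 - <<'E'
from h import *
for n in ('side','scene'):
    f=manip.grab_frame(n);save('l6'+n,f);im=f['color'][60:220,150:400];cv2.imwrite(f'pics/l6z{n}.png',cv2.resize(im,None,fx=3,fy=3,interpolation=cv2.INTER_CUBIC)[:,:,::-1])
E
```

```text
t 55.1 pos [ 521.6 -287.5  225.9] yaw -7.45 tilt ydown [ 1.e-04  0.e+00 -1.e+00]
tool shift mm [ 0.4 24.9 -0.1] tool y turn 0.05 F [ 0.4 -0.4 -4.1] gap 32.32109831081556
```

View pics/l6zside.png

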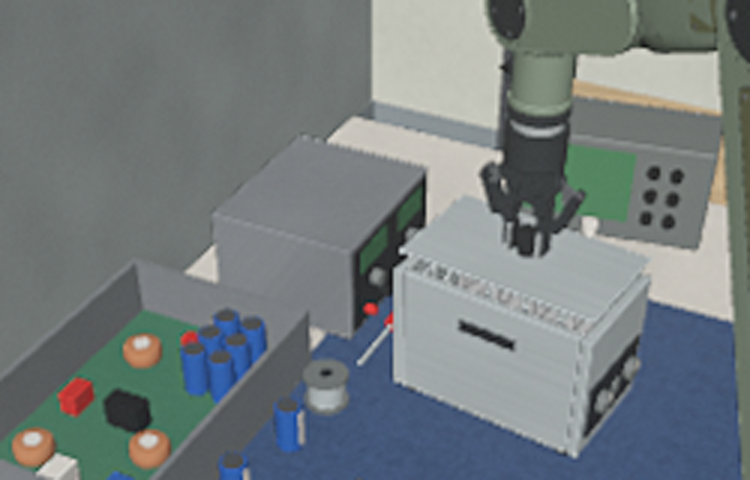

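View pics/l6zscene.png

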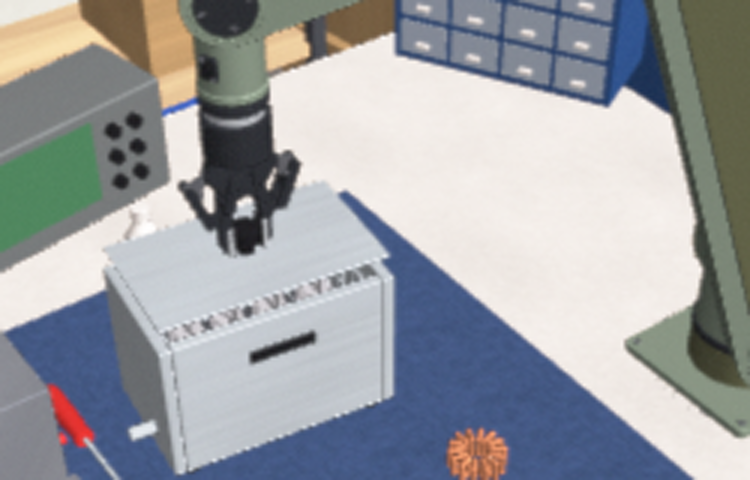

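Aligned; lower gently.

jog_arm(
  steps="1 0 0.008 0 0 0 0; 1 0 0.006 0 0 0 0; 1 0 0.003 0 0 0 0; 1 0 0 0 0 0 0",
)

```text
time: 55.7
ee_pos: [521.4, -287.4, 208.6]
eef_rot: [-0.705, 0.046, -0.046, 0.706]
wrist_force: [-0.0, 1.0, -3.3]
finger_gap: 32.1
```

jog_arm(
  steps="1 0 0.003 0 0 0 0; 1 0 0.002 0 0 0 0; 1 0 0 0 0 0 0",
)

```text
time: 56.08
ee_pos: [521.4, -287.5, 203.8]
eef_rot: [-0.706, 0.046, -0.046, 0.706]
wrist_force: [-0.8, 0.2, -3.6]
finger_gap: 32.2
```

jog_arm(
  steps="1 0 0.002 0 0 0 0; 1 0 0.001 0 0 0 0; 1 0 0 0 0 0 0",
)

```text
time: 56.45
ee_pos: [521.5, -287.5, 201.3]
eef_rot: [0.706, -0.046, 0.046, -0.706]
wrist_force: [-0.7, -0.0, -0.4]
finger_gap: 32.6
```

jog_arm(
  steps="1 0 0.001 0 0 0 0; 1 0 0 0 0 0 0",
)

```text
time: 56.7
ee_pos: [521.6, -287.5, 201.3]
eef_rot: [0.706, -0.046, 0.046, -0.705]
wrist_force: [-1.8, 0.5, 4.8]
finger_gap: 32.1
```

Seated at the expected height (201). Release, rise, inspect.

jog_arm(
  steps="0 0 0 0 0 0 0; -1 0 0 0 0 0 0; -1 0 0 0 0 0 0; -1 0 0 0 0 0 0; -1 0 -0.02 0 0 0 0",
)

```text
time: 57.32
ee_pos: [520.7, -287.0, 218.5]
eef_rot: [-0.705, 0.047, -0.045, 0.706]
wrist_force: [0.6, 0.2, -0.5]
finger_gap: 85.4
```

jog_arm(
  steps="-1 0 -0.05 0 0 0 0; -1 0 -0.06 0.0 0 0 0; -1 0 -0.04 0 0 0 0; -1 0 0 0 0 0 0; -1 0 0 0 0 0 0",
)

```text
time: 57.95
ee_pos: [521.2, -287.3, 368.8]
eef_rot: [-0.705, 0.046, -0.045, 0.706]
wrist_force: [-0.0, 0.2, -1.0]
finger_gap: 84.9
```

```bash
python3 go.py 522 -287.7 360 -7.5;  python3 - <<'E'
from h import *
s=manip.observe();f=manip.grab_frame('wrist');save('e1',f)
for n in ('side','scene'):
    f=manip.grab_frame(n);save('e1'+n,f);im=f['color'][60:220,150:400];cv2.imwrite(f'pics/e1z{n}.png',cv2.resize(im,None,fx=3,fy=3,interpolation=cv2.INTER_CUBIC)[:,:,::-1])
E
```

```text
t 57.95 pos [ 521.2 -287.3  368.8] yaw -7.45 tilt ydown [-1.4e-03  9.0e-04 -1.0e+00]
tool shift mm [ 0.9  8.8 -0.3] tool y turn 0.05 F [-0.   0.2 -1. ] gap 84.93115682088182
```

View pics/e1.png

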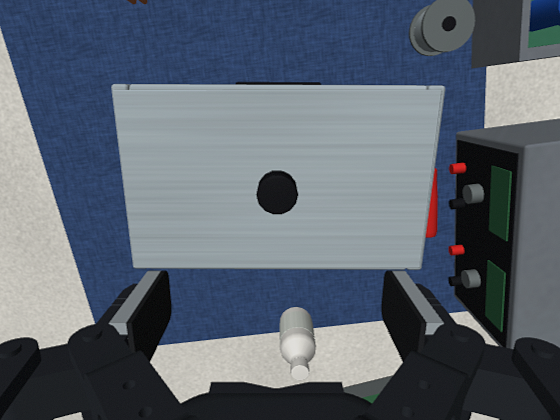

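View pics/e1zside.png

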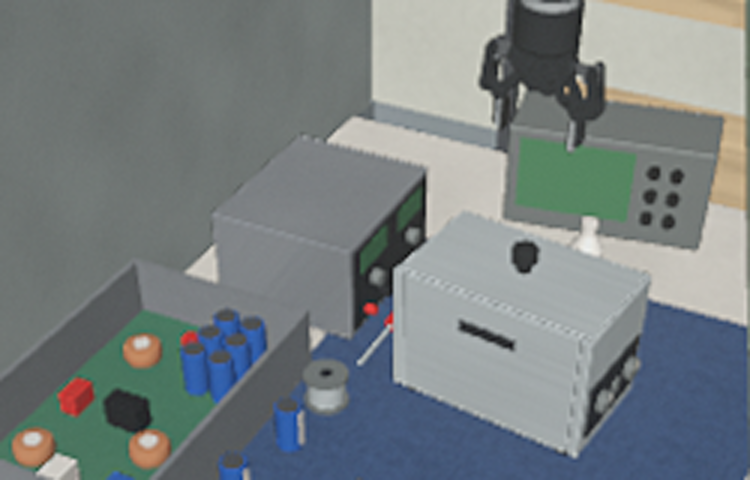

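View pics/e1zscene.png

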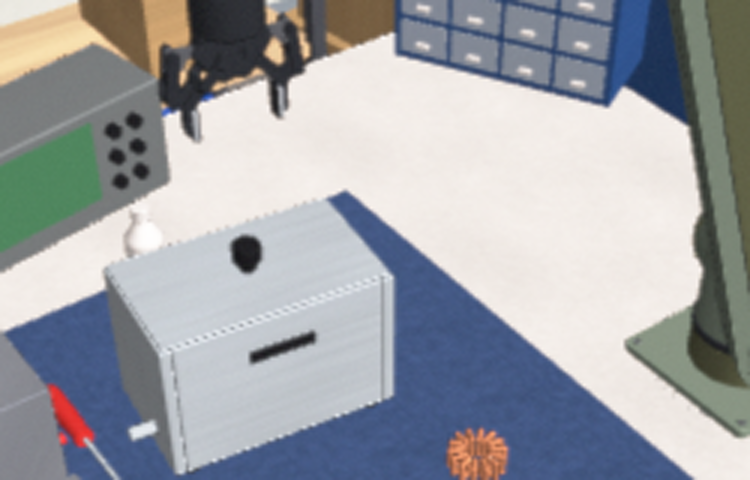

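View pics/e1scene.png

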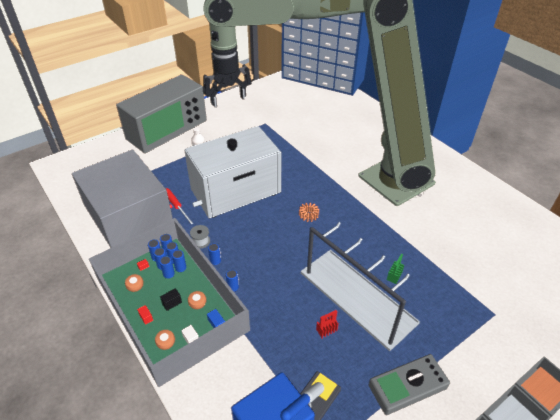

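```bash
python3 -c "
from cell import manip
print(manip.close_job(), manip.observe()['time'])"
```

```text
the job is handed in; nothing more can be done
the job is handed in; nothing more can be done
```

The job is done and handed in at about 58 s of the 210 s allowed. I got no verdict back.

- **What I did:** I lifted the lid off by its knob and laid it flat on the bench, knob up. I then unhooked all four heat sinks (two tall, two wide) and stood them in a row in the basket. While I was doing this the lid had been pushed about 4 cm, so I measured its place again before picking it up and lowering it back onto the tank.
- **Sinks:** Before the lid went on, the pictures showed all four standing inside the basket and all the hooks empty. The last sink stands turned by a few degrees, well inside the limits. I could not see the sinks again once the lid was on.
- **Lid:** The gripper met resistance at the height expected for a fully home lid. The closing wrist, side and scene pictures show it level and centred, with no gap to the rim.
- **Robot and bystanders:** The arm is about 170 mm above the lid, gripper open and touching nothing. In the last pictures the bench bystanders look where they were at the start, and so do the green and red look-alikes, though I did not measure their positions.
- **Disagreement:** Estimates of the cleaner's place differed slightly. The first fit to the lid gave a yaw of -0.118 rad, while the tank's own edges gave -0.131 rad and a centre 1.5 mm away. I used the tank's values, which the later pictures supported.

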